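# Load the roller feeder and log the cartons

## Robot

A 6-joint arm with a two-finger parallel gripper is mounted at the origin on the work surface. World frame = base frame: x ahead of the robot, y to its left, z up, the work surface at z = 0. Lengths are in m, angles in degrees, forces in N, time in s.
With the tool pointing down it reaches from about 0.35 to 0.875 m from the base axis. Payload 4.2 kg.
Tool frame: the origin (TCP) lies between the finger pads; the fingertips stand 14 mm ahead of it and the grasp point (between the pads) lies 5 mm behind it; x points along the fingers, y is the direction in which the jaws open and shut, and the axes are right-handed (so a half turn about x gives the same grasp; the last joint's range is limited). The gripper opens to 87 mm and grips with 3 to 60 N. Pads are 19 mm wide; open, the fingers measure 117 mm over their backs; the gripper's body (75 mm by 190 mm) begins 51 mm behind the grasp point.
Start: joints at [85.577, 22.042, 0.453, 0, -68.411, -14.817], TCP at [0.206, 0.59, 0.21] pointing down, gripper open.
Joint ranges: [-179.83, 179.83], [-69.29, 118.12], [-61.27, 80.66], [-181.25, 117.63], [-171.15, -9.14], [-177.46, 177.46]. Speed limits (degrees/s): [159.86, 159.86, 180, 180, 180, 180].

## Interface

Orientations are given as a 3x3 rotation matrix whose columns are the frame's x, y, z axes.
In Python, from station import r, imaging, job gives the robot as it stands. The module is installed in compiled form; this text tells all that it offers.
- The arm moves only by the tool apply_moves, never from a script. Its arguments are lists of equal length, an entry for each row: "xyz": the shift along the tool's x, y, z in m, a list of three; "twist": the turn about the tool's x in degrees; "claw": the opening, from 0 (shut) to 1 (fully open). A call has 1 to 12 rows; each row shifts and turns the pose as measured when the row begins, along the tool's axes as they then stand; what a row does not reach is not made up. A row lasts 1/10 s, in which the tool goes at most 50 mm and 8.59 degrees, less where a joint would pass 70% of its speed; a pose out of reach is approached as far as the arm can. A call is refused whole if a number of a shift passes 0.05 or a number of a turn 8.59, either way. A call with a gripper value outside its range is refused whole. The fingers move at their own pace and stop on an object; the grip force is fixed at half the most. Time passes only in rows, so rows that do not move let the fingers close. It gives the time, the measured TCP pose, the force and the opening at its end, in the units of the state.
- r.sense(): the state, without advancing time (a new reading comes with each control period).
- imaging.capture(name): name is "scene" or "side" or "wrist"; returns a dict with "pixels" (480x640x3 uint8, red, green, blue), "mtx" (3x3 intrinsics, pixels), "distortion" ([k1, k2, p1, p2, k3] as OpenCV has them; the pictures are not rectified), "view" (4x4, takes a point from world to camera coordinates). Camera axes: x right, y down, z forward; pixel columns grow to the right and rows downward; lengths in m; the calibration is good to about 2 mm. A picture is of the moment at which its call begins. There is no depth.
- job.finish_job(): hands the job in, once; it reports no verdict.
Trained networks look in a picture, given as the dict that the camera call returned (one of the last four; its "shot" number tells which), for a name from the list of things; names that differ only in an ending like _2 or _b are one class to them, and where a whole thing is asked for, a point or a joint stands for the part that bears it (a point fixed in the world has none). Each returns a list of dicts, best first, with "p" (0 to 1); they miss things now and then, are a little off and sometimes report something else, mostly with a low value. They report only what shows in the picture. A call takes as long as a camera call. They do not tell look-alikes from the thing itself.
- imaging.regions_of(query, picture): "mask" (480x640 bool, what is visible of it) and "centre" ([column, row] in pixels, amid what is visible of it).
The state is a dict: "time_s": time; "joints": joint angles; "joint_velocities": joint speeds; "effort": joint torques, N m; "tcp_pos": TCP position; "ee_rot": TCP orientation; "wrist_force": force on the tool from outside, world axes, zero at the start; "moment": the same for the moment, N m; "gripper_width": opening from 0.0 (shut) to 1.0 (fully open).
Only numpy, scipy, OpenCV 4.12 (cv2) and the standard library are available. Lean on these libraries where they do the work, as an engineer would, in place of code of your own. Each camera call takes 0.05 s, during which the arm holds its last target.

## Task

Restock the roller feeder: set the red-topped fastener carton on the raised end of the rollers, lengthwise between the side rails, and let it roll down under the wire guard to the yellow stop, then load the blue-topped carton the same way so that it comes to rest right behind the red one. Place the cartons gently, without letting them fall. When both stand still, log them on the counter box: press the yellow key fully down and let it up, then the green key, one at a time; never press the black key, and leave the jar, spray can and wrench where they are.

Things in the scene. Friction and masses are not known exactly. Their poses are not given: they have to be found in the camera images.
- feeder: The roller feeder's level stand, fixed to the bench: grey base plate 360 x 100 mm, 8 mm thick. Origin: centre of its underside, on the bench. x runs level along the lane from the raised loading end (-x) towards the stop (+x), z up.
- bed: Inclined roller bed on the stand, sloping down 8 degrees. Origin: mid length and width, in the plane of the roller tops, 66 mm above the bench. x downhill along the lane, y across, z square to the rollers. 13 free rollers, 18 mm diameter, 25 mm apart, x = -158 to 142 mm. Red side rails x = -180 to 180 mm, 66 mm apart inside, 6 mm thick, tops 12 mm above the rollers.
- load_spot (a point): Point on the roller-top plane at the raised, open end, bed x = -112 mm, mid-width: a good middle for a carton when set down. Nothing is overhead for bed x below 30 mm. A carton freed here runs down by itself at about 0.1 to 0.4 m/s and is still after 1 to 4 s.
- stop_face (a point): Foot of the yellow end stop's uphill face, mid-width, on the roller-top plane (bed x = 165 mm). The stop is 48 mm high. Red carton home: its origin 40 mm uphill of here; blue carton home: 120 mm uphill of here.
- guard_mid (a point): Middle of the steel wire guard over the lower lane, 85 mm above the roller tops, 6 mm wire, 88 mm wide overall; it covers bed x = 32 to 163 mm. A carton passes under it, a gripper does not.
- red_carton: Cardboard carton of fasteners with a red upper half, 80 mm long (x) x 54 mm wide (y) x 65 mm high, about 0.35 kg, stiff. Origin: centre of its underside; z up through its top.
- blue_carton: The same carton with a blue upper half: 80 (x) x 54 (y) x 65 mm high, about 0.35 kg. Origin: centre of its underside.
- counter: Grey counter box fixed to the bench, 75 (x) x 165 (y) x 30 mm high, three round spring keys of 24 mm diameter in a row along its y, 50 mm apart: yellow at +y, green in the middle, black at -y. Origin: centre of its underside, on the bench.
- key_yellow_top (a point): Middle of the top face of the yellow key (24 mm diameter, in a white collar 40 mm wide); 52 mm above the bench when up, it moves down with the key. The collar's rim is 10 mm lower than the key's top.
- key_green_top (a point): Middle of the top face of the green key (24 mm diameter, in a white collar 40 mm wide); 52 mm above the bench when up, it moves down with the key. The collar's rim is 10 mm lower than the key's top.
- key_black_top (a point): Middle of the top face of the black key (24 mm diameter, in a white collar 40 mm wide); 52 mm above the bench when up, it moves down with the key. The collar's rim is 10 mm lower than the key's top.
- key_yellow (a joint): Travel of the yellow key: 0 up, 0.006 m fully down (5 N at full travel, springs back up). It counts as pressed beyond 0.004 m.
- key_green (a joint): Travel of the green key: 0 up, 0.006 m fully down (5 N at full travel, springs back up). It counts as pressed beyond 0.004 m.
- key_black (a joint): Travel of the black key: 0 up, 0.006 m fully down (5 N at full travel, springs back up). It counts as pressed beyond 0.004 m. Not to be pressed.
- jar: Bystander: closed jar with a red lid, 64 mm diameter, 75 mm high. Origin: centre of its underside.
- spray_can: Bystander: upright spray can, 60 mm diameter, 170 mm high, yellow cap. Origin: centre of its underside.
- wrench: Bystander: steel wrench lying flat on the bench at the left, along its x. Origin: its middle, underside.
There are look-alikes about, which are no part of the job. What is shaped like the red_carton but orange or turquoise is not meant. Leave any turquoise look-alike of the blue_carton alone.

How it is judged (in metres and radians):
On the way, in this order (a step that is already met when the one before it is completed fails the run):
1. the red carton stands at the stop, flat on the rollers, released and still (x of red_carton in the frame of bed between 0.116 and 0.13 m and y of red_carton in the frame of bed between -0.012 and 0.012 m and z of red_carton in the frame of bed between -0.006 and 0.006 m and angle between the z axis of red_carton and the z axis of bed, either way round below 0.08 rad and angle between red_carton's own z axis and vertical below 0.4 rad and angle between the x axis of red_carton and the x axis of bed, either way round below 0.25 rad and contact force between the fingers and red_carton below 0.1 N and linear speed of red_carton below 0.03 m/s), for 0.2 s.
2. the blue carton stands right behind it, flat on the rollers, released and still, the red one still at the stop (all of step 1 and x of blue_carton in the frame of bed between 0.03 and 0.05 m and y of blue_carton in the frame of bed between -0.012 and 0.012 m and z of blue_carton in the frame of bed between -0.006 and 0.006 m and angle between the z axis of blue_carton and the z axis of bed, either way round below 0.08 rad and angle between blue_carton's own z axis and vertical below 0.4 rad and angle between the x axis of blue_carton and the x axis of bed, either way round below 0.25 rad and contact force between the fingers and blue_carton below 0.1 N and linear speed of blue_carton below 0.03 m/s), for 0.2 s.
3. the yellow key is pressed (value of joint key_yellow above 0.004 m), for 0.02 s.
4. the yellow key is up again and the green key is pressed (value of joint key_green above 0.004 m and value of joint key_yellow below 0.002 m), for 0.02 s.
At the end, for the whole second after the job is handed in: Both cartons upright, flat on the rollers (6 mm, 0.08 rad), mid-lane (12 mm), lengthwise (0.25 rad), released, still; red origin at bed x = 116 to 130 mm (at the stop), blue at 30 to 50 mm (behind red); all keys up (all of step 2 and value of joint each of key_yellow, key_green, key_black below 0.002 m); the robot touches nothing.
It fails at once if the black key is pressed (value of joint key_black above 0.003 m).
It fails at once if two keys are pressed at once (value of joint each of key_yellow, key_green above 0.003 m).
It fails at once if a key is pressed before both cartons are home (value of joint any of key_yellow, key_green above 0.003 m and not (x of red_carton in the frame of bed between 0.11 and 0.13 m and x of blue_carton in the frame of bed between 0.024 and 0.055 m)).
It fails at once if a carton is dropped or thrown (faster than 0.7 m/s while not held, a fall of about 25 mm) ((linear speed of red_carton above 0.7 m/s and contact force between the fingers and red_carton below 0.1 N) or (linear speed of blue_carton above 0.7 m/s and contact force between the fingers and blue_carton below 0.1 N)).
It fails at once if the jar, spray can or wrench is moved more than 20 mm (distance of any of jar, spray_can, wrench from where it was at the start of the episode above 0.02 m).
It also fails if it takes over 58 s, if anything falls off the work surface, if the arm or the gripper's body presses on something with over 40 N, if the wrist force passes 120 N, or if a joint passes its speed limit or range.

## Working session

There is one attempt and no reset: what is moved stays moved. The work goes in short steps, Python scripts to look and compute and a tool call to move; the robot and the scene stay as the last step left them, time stands still between calls to the robot, and variables do not carry over. Pictures are saved under pics/ and viewed, and the job is handed in when it is done.

Besides the shell and the picture viewer there is one more tool, called after "Emit:" in YAML: its name, and indented under it one key for each argument. apply_moves: Moves the arm, as the interface text tells. Its arguments: {"type":"object","properties":{"xyz":{"type":"array","items":{"type":"array","items":{"type":"number"}}},"twist":{"type":"array","items":{"type":"number"}},"claw":{"type":"array","items":{"type":"number"}}},"required":["xyz","twist","claw"]}

```bash
mkdir -p pics; python3 - <<'E'
from station import r, imaging, job
import cv2,pickle
d={}
for n in ["scene","side"]:
    p=imaging.capture(n); d[n]=p
    cv2.imwrite(f"pics/{n}0.png",p["pixels"][:,:,::-1])
    print(n,p["mtx"],p["distortion"],p["view"])
pickle.dump(d,open("d0.pkl","wb"))
s=r.sense();print(s)
E
```

```text
scene [[489.6491389    0.         324.83822236]
 [  0.         489.6491389  241.43199982]
 [  0.           0.           1.        ]] [0.04176745 0.         0.         0.         0.        ] [[-0.78097815  0.62455621 -0.00163503  0.42665686]
 [ 0.40491092  0.5043254  -0.76269459 -0.13579144]
 [-0.47552105 -0.59630985 -0.64675675  1.44773818]
 [ 0.          0.          0.          1.        ]]
side [[581.16491109   0.         320.35281633]
 [  0.         581.16491109 229.49964501]
 [  0.           0.           1.        ]] [-0.05455602  0.          0.          0.          0.        ] [[ 0.87664404 -0.48101323  0.01102263 -0.45064068]
 [-0.25760979 -0.48859508 -0.83361385  0.23707368]
 [ 0.40636489  0.72794307 -0.55223768  1.18653354]
 [ 0.          0.          0.          1.        ]]
{'time_s': 0.1, 'joints': array([ 8.55770548e+01,  2.20860078e+01,  3.88673738e-01, -2.45877144e-02,
       -6.84123992e+01, -1.48145836e+01]), 'joint_velocities': array([ 0.04820346, -0.12641929,  0.22027998,  0.07412161, -0.04773814,
       -0.03000164]), 'effort': array([ 8.33551348e-04, -3.91688025e+01,  1.87936485e+01,  4.23206627e+00,
        1.34402621e-02, -7.07255003e-05]), 'tcp_pos': array([0.20575212, 0.58956931, 0.20928186]), 'ee_rot': array([[-5.45541891e-04, -3.29634040e-01, -9.44108628e-01],
       [-1.87869753e-03, -9.44106765e-01,  3.29634475e-01],
       [-9.99998086e-01,  1.95352396e-03, -1.04232866e-04]]), 'wrist_force': array([-0.28278221, -0.23191844,  0.20295588]), 'moment': array([-0.00444394,  0.00278758,  0.0124283 ]), 'gripper_width': 0.9966457575853754}
```

View pics/scene0.png

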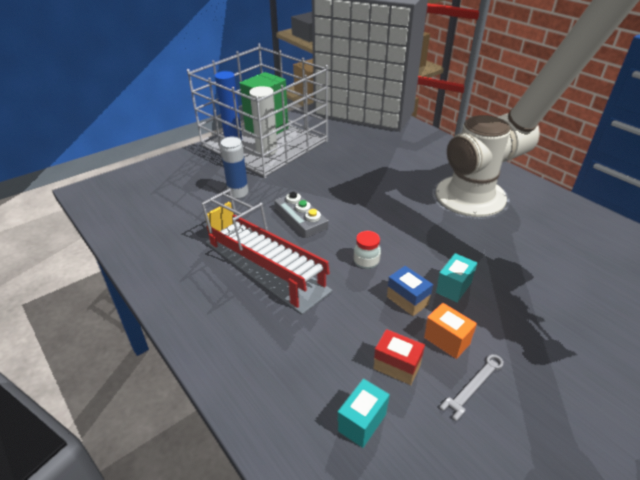

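View pics/side0.png

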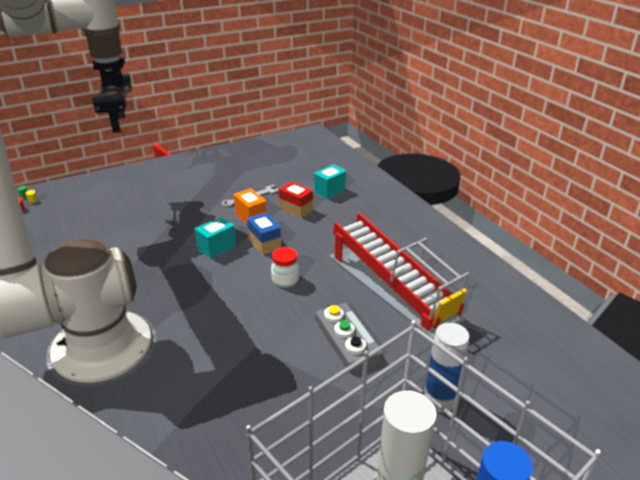

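```bash
cat > h.py <<'E'
import numpy as np,cv2
from scipy.optimize import minimize
def proj(p,P):
    P=np.atleast_2d(P).astype(float);V=np.array(p["view"])
    rv,_=cv2.Rodrigues(V[:3,:3])
    return cv2.projectPoints(P,rv,V[:3,3],np.array(p["mtx"]),np.array(p["distortion"]))[0][:,0]
def ray(p,uv,z):
    V=np.array(p["view"]);K=np.array(p["mtx"]);n=cv2.undistortPoints(np.array([[uv]],float),K,np.array(p["distortion"]))[0,0]
    R=V[:3,:3];c=-R.T@V[:3,3];d=R.T@np.array([n[0],n[1],1]);return c+d*(z-c[2])/d[2]
def boxc(x,y,a,l,w,z0,z1):
    c,s=np.cos(a),np.sin(a)
    return np.array([[x+c*i*l/2-s*j*w/2,y+s*i*l/2+c*j*w/2,z] for i in(-1,1) for j in(-1,1) for z in(z0,z1)])
def sil(p,P):
    m=np.zeros((480*4,640*4),np.uint8);h=cv2.convexHull((proj(p,P)*4+1.5).astype(np.float32)).round().astype(np.int32)
    cv2.fillConvexPoly(m,h,1);return cv2.resize(m.astype(np.float32),(640,480),interpolation=cv2.INTER_AREA)
def fitbox(pm,x0,l=.08,w=.054,z0=0,z1=.065):
    def f(q):
        e=0
        for p,m in pm:
            s=sil(p,boxc(q[0],q[1],q[2],l,w,z0,z1));e+=np.abs(s-m).sum()/m.sum()
        return e
    best=None
    for a in np.radians(np.arange(0,180,15)):
        q=np.array([*x0,a]);S=np.vstack([q,q+[.01,0,0],q+[0,.01,0],q+[0,0,.15]])
        o=minimize(f,q,method="Nelder-Mead",options=dict(initial_simplex=S,xatol=1e-4,fatol=1e-4,maxiter=150))
        if best is None or o.fun<best.fun:best=o
    return best
E
python3 - <<'E'
from station import r, imaging, job
import pickle,cv2,numpy as np
from h import *
ps={n:imaging.capture(n) for n in["scene","side"]}
res={}
for q in ["red_carton","blue_carton","jar","spray_can","wrench","counter","bed","feeder","key_yellow_top","key_green_top","key_black_top","key_yellow"]:
    for n in ps:
        L=imaging.regions_of(q,ps[n]);res[q,n]=L
        print(q,n,[(np.round(a["centre"]).tolist(),round(float(a["p"]),2),int(a["mask"].sum())) for a in L])
pickle.dump((ps,res),open("d1.pkl","wb"))
for n,(x,y,w,h) in {"scene":(195,180,145,130),"side":(310,200,170,140)}.items():
    c=ps[n]["pixels"][y:y+h,x:x+w,::-1];cv2.imwrite(f"pics/{n}_feeder.png",cv2.resize(c,None,fx=4.7 if n=="side" else 5.0,fy=4.25,interpolation=cv2.INTER_CUBIC) if 0 else cv2.resize(c,None,fx=4,fy=4,interpolation=cv2.INTER_CUBIC))
E
```

```text
red_carton scene [([365.0, 410.0], 0.9, 2285), ([451.0, 330.0], 0.77, 1797), ([398.0, 355.0], 0.75, 1881), ([257.0, 246.0], 0.53, 4699)]
red_carton side [([247.0, 201.0], 0.94, 746), ([296.0, 199.0], 0.62, 929), ([330.0, 180.0], 0.62, 874)]
blue_carton scene [([410.0, 290.0], 0.74, 1497), ([454.0, 275.0], 0.66, 1229)]
blue_carton side [([215.0, 237.0], 0.88, 1175), ([263.0, 233.0], 0.76, 1053)]
jar scene [([369.0, 250.0], 0.81, 901)]
jar side [([284.0, 268.0], 0.86, 921), ([447.0, 362.0], 0.7, 2170), ([403.0, 270.0], 0.63, 5585)]
spray_can scene [([235.0, 163.0], 0.88, 1245), ([258.0, 244.0], 0.37, 4783)]
spray_can side [([447.0, 364.0], 0.79, 2256)]
wrench scene [([473.0, 385.0], 0.57, 827)]
wrench side [([263.0, 192.0], 0.66, 208), ([400.0, 275.0], 0.34, 7714)]
counter scene [([302.0, 215.0], 0.73, 1390)]
counter side [([343.0, 336.0], 0.69, 2360)]
bed scene [([262.0, 245.0], 0.65, 4527)]
bed side [([402.0, 270.0], 0.75, 5339), ([344.0, 324.0], 0.18, 111)]
feeder scene [([269.0, 259.0], 0.78, 6650), ([472.0, 386.0], 0.22, 874)]
feeder side [([397.0, 276.0], 0.77, 8015)]
key_yellow_top scene [([312.0, 212.0], 0.62, 59)]
key_yellow_top side [([333.0, 309.0], 0.46, 82), ([405.0, 272.0], 0.22, 5598)]
key_green_top scene [([303.0, 204.0], 0.47, 62)]
key_green_top side []
key_black_top scene [([294.0, 198.0], 0.53, 31)]
key_black_top side [([355.0, 343.0], 0.45, 106)]
key_yellow scene [([293.0, 195.0], 0.71, 54), ([311.0, 211.0], 0.63, 60)]
key_yellow side [([296.0, 201.0], 0.72, 1006), ([333.0, 308.0], 0.43, 106)]
```

View pics/scene_feeder.png

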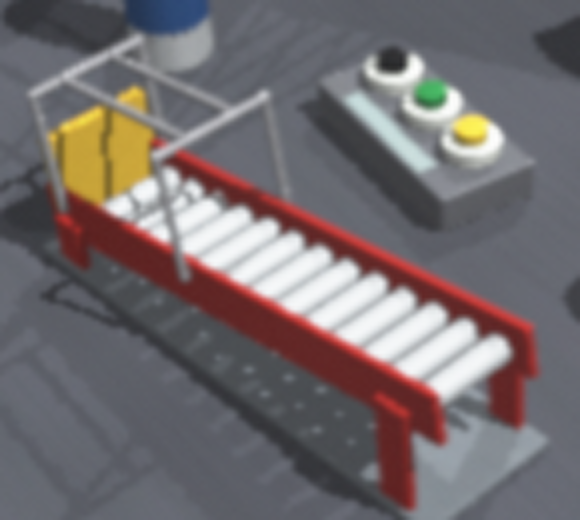

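View pics/side_feeder.png

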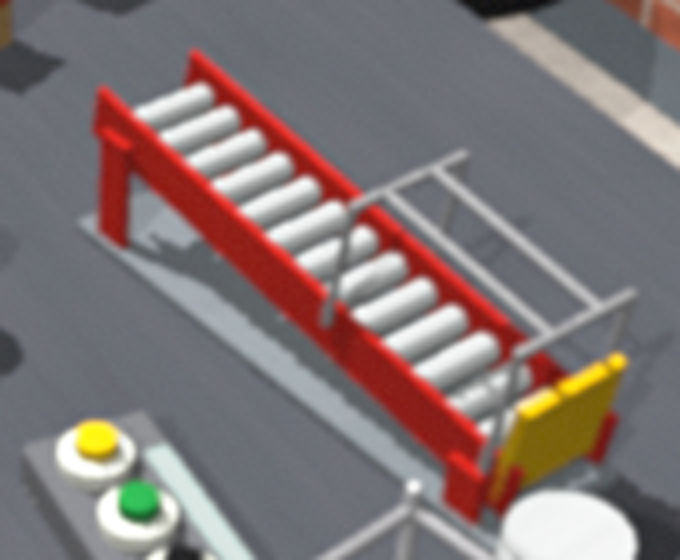

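```bash
python3 - <<'E'
import pickle
from h import *
ps,res=pickle.load(open("d1.pkl","rb"))
def near(q,n,c): return min(res[q,n],key=lambda a:np.hypot(*(np.array(a["centre"])-c)))["mask"].astype(np.float32)
for nm,q,cs,cd in [("red","red_carton",(398,355),(296,199)),("blue","blue_carton",(410,290),(263,233)),("orange","red_carton",(451,330),(247,201)),("turq_near","red_carton",(365,410),(330,180)),("turq","blue_carton",(454,275),(215,237))]:
    ms=near(q,"scene",cs);md=near(q,"side",cd)
    x0=ray(ps["scene"],cs,.04)[:2]
    for lab,pm in [("both",[(ps["scene"],ms),(ps["side"],md)]),("scene",[(ps["scene"],ms)]),("side",[(ps["side"],md)])]:
        o=fitbox(pm,x0);print(nm,lab,o.x[:2].round(4),np.degrees(o.x[2]).round(1),round(o.fun,3))
E
```

```text
red both [0.5943 0.2908] 111.9 0.101
red scene [0.5946 0.2911] -67.7 0.033
red side [0.5944 0.2914] 109.6 0.066
blue both [0.4463 0.1776] 93.8 0.073
blue scene [0.4459 0.1777] 95.8 0.034
blue side [0.4462 0.1773] 92.3 0.035
orange both [0.4644 0.311 ] 96.4 0.325
orange scene [0.4637 0.311 ] -82.1 0.029
orange side [0.4651 0.314 ] 95.8 0.283
turq_near both [0.7298 0.3368] 194.0 0.083
turq_near scene [0.729  0.3371] 14.4 0.034
turq_near side [0.729  0.3349] 14.6 0.036
turq both [0.3306 0.2172] 15.0 0.096
turq scene [0.3315 0.218 ] 15.7 0.039
turq side [0.33   0.2163] 14.2 0.048
```

```bash
cat >> h.py <<'E'
def bedT(x,y,a):
    t=np.radians(8);ca,sa=np.cos(a),np.sin(a)
    Rz=np.array([[ca,-sa,0],[sa,ca,0],[0,0,1]]);Ry=np.array([[np.cos(t),0,np.sin(t)],[0,1,0],[-np.sin(t),0,np.cos(t)]])
    return Rz@Ry,np.array([x,y,.066])
def bedP(q,P):
    R,t=bedT(*q);return np.atleast_2d(P)@R.T+t
E
python3 - <<'E'
import pickle
from h import *
from scipy.optimize import least_squares
ps,res=pickle.load(open("d1.pkl","rb"))
s,d=ps["scene"],ps["side"]
a=ray(s,(316,272),.1);b=ray(s,(220,215),.06);print(a,b)
yaw0=np.arctan2(*(b-a)[[1,0]]);print(np.degrees(yaw0))
# side of y: which rail in scene is +y?
q0=np.array([*(a+b)[:2]/2,yaw0]);print(q0)
for nm in(s,d): print(proj(nm,bedP(q0,np.array([[-.18,.036,.012],[-.18,-.036,.012],[.18,.036,.012],[.18,-.036,.012]]))).round(0).tolist())
E
```

```text
[0.61588856 0.05674125 0.1       ] [ 0.65436984 -0.30187897  0.06      ]
-83.87538471118104
[ 0.6351292  -0.12256886 -1.46390162]
[[303.0, 278.0], [327.0, 262.0], [209.0, 223.0], [232.0, 211.0]]
[[359.0, 211.0], [335.0, 220.0], [462.0, 306.0], [437.0, 319.0]]
```

```bash
python3 - <<'E'
import pickle
from h import *
from scipy.optimize import least_squares
ps,res=pickle.load(open("d1.pkl","rb"))
s,d=ps["scene"],ps["side"]
B=lambda *p:np.array(p,float)
# outer/inner top-edge lines: (cam, line point uv pairs by 4x crop)
S=lambda x,y:(195+(x-1.5)/4,180+(y-1.5)/4);D=lambda x,y:(310+(x-1.5)/4,200+(y-1.5)/4)
K=[(s,B(-.18,.036,.012),S(438,398)),(s,B(-.18,-.036,.012),S(533,328)),
   (d,B(-.18,.036,.012),D(195,50)),(d,B(-.18,-.036,.012),D(102,88)),(d,B(.18,-.036,.012),D(487,440)),
   (s,B(-.158,-.033,0),S(503,343)),(s,B(-.158,.033,-.003),S(432,395))]
f=lambda q:np.concatenate([proj(c,bedP(q,P))[0]-uv for c,P,uv in K])
o=least_squares(f,[.635,-.12,-1.46],loss="soft_l1");print(o.x,np.degrees(o.x[2]));print(f(o.x).reshape(-1,2).round(1))
q=o.x
for n,p,(x,y,w,h) in [("scene",s,(195,180,145,130)),("side",d,(310,200,170,140))]:
    im=cv2.resize(p["pixels"][y:y+h,x:x+w,::-1],None,fx=4,fy=4,interpolation=cv2.INTER_CUBIC)
    def L(P,c):
        u=(proj(p,P)-[x,y])*4+1.5
        cv2.polylines(im,[u.round().astype(np.int32)],False,c,1,cv2.LINE_AA)
    for yy in(.033,.039,-.033,-.039): L(bedP(q,[[-.18,yy,.012],[.18,yy,.012]]),(0,255,0))
    for i in range(13): L(bedP(q,[[-.158+.025*i,-.033,0],[-.158+.025*i,.033,0]]),(255,0,0))
    L(bedP(q,[[.165,-.033,0],[.165,-.033,.048],[.165,.033,.048],[.165,.033,0]]),(255,0,255))
    L(boxc(q[0],q[1],q[2],.36,.1,.008,.008)[[0,2,6,4,0]],(0,255,255))
    L(bedP(q,[[.032,.041,.085],[.032,-.041,.085],[.163,-.041,.085],[.163,.041,.085]]),(255,255,0))
    cv2.imwrite(f"pics/{n}_fit1.png",im)
for k,z in [("key_yellow_top",.052),("key_green_top",.052),("key_black_top",.052)]:
    for n in ps:
        for a in res[k,n][:1]: print(k,n,ray(ps[n],a["centre"],z).round(4))
E
```

```text
[ 0.629138   -0.12016499 -1.48905717] -85.31669132757368
[[-0.5 -0.5]
 [ 0.4  1.1]
 [-0.6 -0.8]
 [-1.3 -1.9]
 [ 0.7 10. ]
 [ 0.7 -1.5]
 [-3.7  0.9]]
key_yellow_top scene [ 0.4534 -0.1728  0.052 ]
key_yellow_top side [ 0.4452 -0.1787  0.052 ]
key_green_top scene [ 0.4495 -0.2167  0.052 ]
key_black_top scene [ 0.451  -0.2539  0.052 ]
key_black_top side [ 0.4344 -0.2855  0.052 ]
```

View pics/scene_fit1.png

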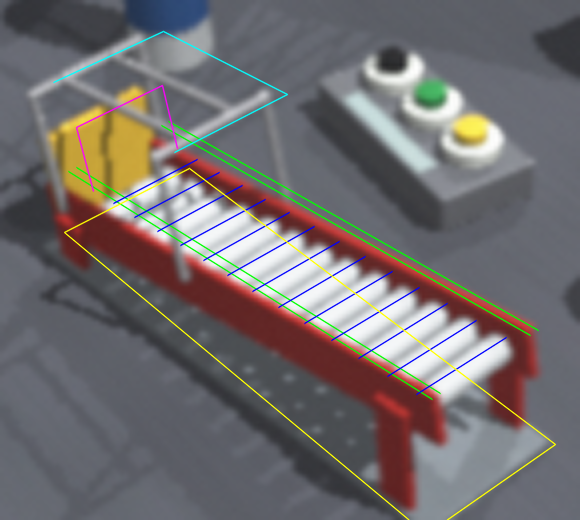

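View pics/side_fit1.png

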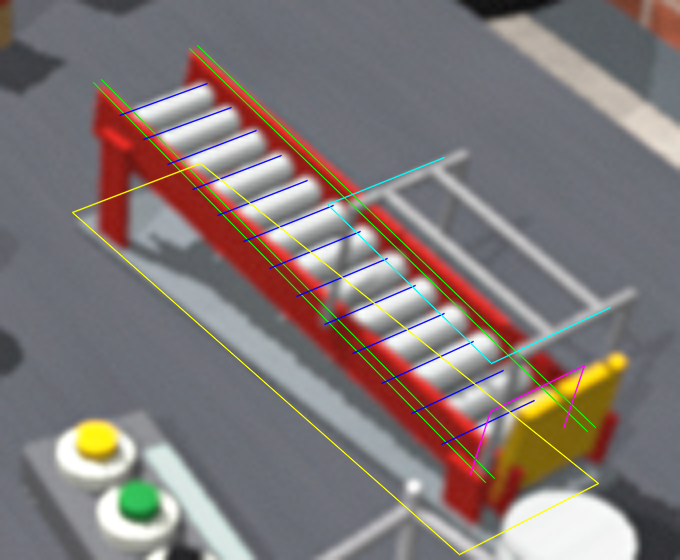

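```bash
cat > fb.py <<'E'
import pickle
from h import *
from scipy.optimize import least_squares
ps,res=pickle.load(open("d1.pkl","rb"))
s,d=ps["scene"],ps["side"]
B=lambda *p:np.array(p,float)
S=lambda x,y:(195+(x-1.5)/4,180+(y-1.5)/4);D=lambda x,y:(310+(x-1.5)/4,200+(y-1.5)/4)
K=[(s,B(-.18,.036,.012),S(438,398)),(s,B(-.18,-.036,.012),S(533,328)),
   (d,B(-.18,.036,.012),D(195,50)),(d,B(-.18,-.036,.012),D(102,88)),
   (s,B(-.158,-.033,0),S(503,343)),
   (s,B(.16,.041,.085),S(35,93)),(s,B(.16,-.041,.085),S(140,43)),(s,B(.035,.041,.085),S(158,153)),(s,B(.035,-.041,.085),S(268,97)),
   (d,B(.035,.041,.085),D(464,155)),(d,B(.16,-.041,.085),D(520,350)),(d,B(.16,.041,.085),D(633,293)),(d,B(.035,-.041,.085),D(350,205))]
f=lambda q:np.concatenate([proj(c,bedP(q,P))[0]-uv for c,P,uv in K])
o=least_squares(f,[.635,-.12,-1.46],loss="soft_l1");print(o.x,np.degrees(o.x[2]));print(f(o.x).reshape(-1,2).round(1).tolist())
q=o.x
for n,p,(x,y,w,h) in [("scene",s,(195,180,145,130)),("side",d,(310,200,170,140))]:
    im=cv2.resize(p["pixels"][y:y+h,x:x+w,::-1],None,fx=4,fy=4,interpolation=cv2.INTER_CUBIC)
    def L(P,c):
        u=(proj(p,P)-[x,y])*4+1.5
        cv2.polylines(im,[u.round().astype(np.int32)],False,c,1,cv2.LINE_AA)
    for yy in(.033,.039,-.033,-.039): L(bedP(q,[[-.18,yy,.012],[.18,yy,.012]]),(0,255,0))
    for i in range(13): L(bedP(q,[[-.158+.025*i,-.033,0],[-.158+.025*i,.033,0]]),(255,0,0))
    L(bedP(q,[[.165,-.033,0],[.165,-.033,.048],[.165,.033,.048],[.165,.033,0]]),(255,0,255))
    L(boxc(q[0],q[1],q[2],.36,.1,.008,.008)[[0,2,6,4,0]],(0,255,255))
    L(bedP(q,[[.035,.041,.085],[.035,-.041,.085],[.16,-.041,.085],[.16,.041,.085]]),(255,255,0))
    cv2.imwrite(f"pics/{n}_fit2.png",im)
E
python3 fb.py
```

```text
[ 0.63744261 -0.12143024 -1.43885181] -82.44013600164746
[[-0.4, -0.7], [-0.7, 0.1], [-0.7, -0.7], [-0.6, -1.1], [-0.6, -2.3], [-0.5, 0.4], [0.1, -0.8], [-0.5, 1.2], [-0.6, -0.0], [-0.5, -0.2], [-0.7, 0.4], [-1.1, -0.1], [0.3, -0.0]]
```

View pics/scene_fit2.png

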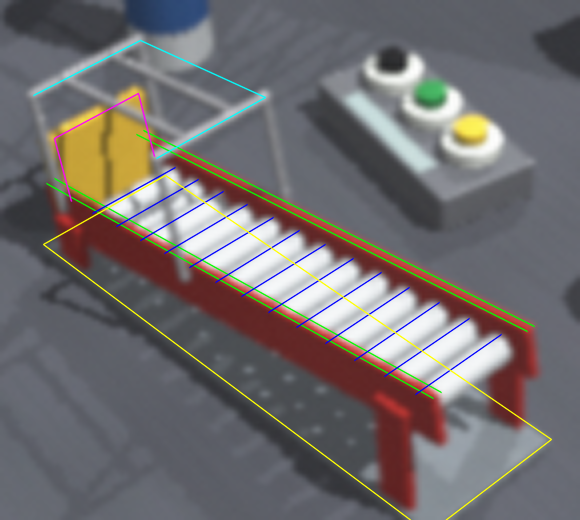

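View pics/side_fit2.png

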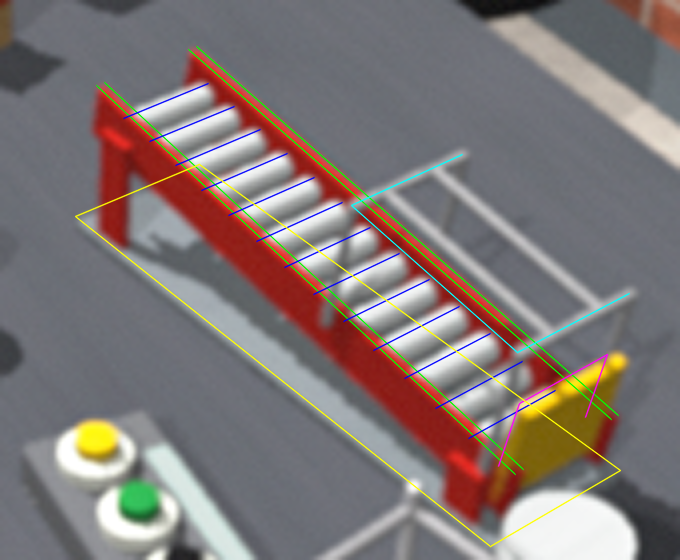

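Candidates in the scene view: red = red/cardboard (398,355), with orange (451,330) and near turquoise (365,410) as look-alikes. Blue = blue/cardboard (410,290), with turquoise (454,275) as its look-alike. One close crop to confirm, plus the helper.

```bash
cat > go.py <<'E'
from station import r
import numpy as np,sys
# usage: go.py x y z yawdeg(jaw axis, mod 180)
s=r.sense();R=np.array(s["ee_rot"]);p=np.array(s["tcp_pos"])
t=np.array([float(v) for v in sys.argv[1:4]])
print("tcp",p.round(4),"t",round(s["time_s"],2),"w",round(s["gripper_width"],3),"F",np.round(s["wrist_force"],1),"j",np.round(s["joints"],0))
ph=np.degrees(np.arctan2(R[1,1],R[0,1]));print("jaw yaw",round(ph,2),"tilt x",R[:,0].round(3))
print("tool shift now",(R.T@(t-p)).round(4))
if len(sys.argv)>4:
    y=float(sys.argv[4]);tw=-((y-ph+90)%180-90);
    a=np.radians(-tw);Rz=np.array([[np.cos(a),-np.sin(a),0],[np.sin(a),np.cos(a),0],[0,0,1]])
    print("twist",round(tw,2),"shift after twist",((Rz@R).T@(t-p)).round(4))
E
python3 go.py .594 .291 .16 21
python3 - <<'E'
import pickle,cv2
ps,_=pickle.load(open("d1.pkl","rb"))
cv2.imwrite("pics/crop_c.png",cv2.resize(ps["scene"]["pixels"][235:450,330:520,::-1],None,fx=2.7,fy=2.7,interpolation=cv2.INTER_CUBIC))
E
```

```text
tcp [0.2059 0.5901 0.2103] t 1.4 w 1.0 F [ 0.7  0.8 -0.2] j [ 86.  22.   0.  -0. -68. -15.]
jaw yaw -109.24 tilt x [ 0.  0. -1.]
tool shift now [ 0.0503  0.1545 -0.465 ]
twist 49.76 shift after twist [ 0.0503 -0.2551 -0.4183]
```

View pics/crop_c.png

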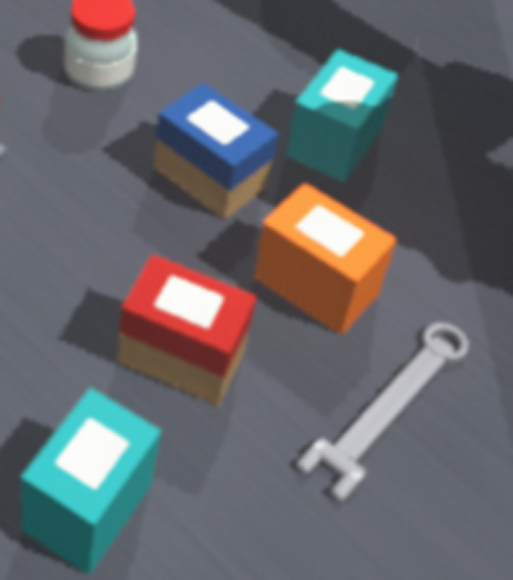

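The crop shows the red/cardboard carton at scene (398,355) and the blue/cardboard one at (410,290). The orange and turquoise ones are solid-coloured, so they are the look-alikes. I'll turn first, then traverse.

Emit:
apply_moves:
  xyz:
    - [0,0,0]
    - [0,0,0]
    - [0,0,0]
    - [0,0,0]
    - [0,0,0]
    - [0,0,0]
  twist: [8.3,8.3,8.3,8.3,8.3,8.3]
  claw: [1,1,1,1,1,1]

```text
time_s: 2.0
tcp_pos: [0.2059, 0.5901, 0.2103]
ee_rot: [[0.0, -0.944, -0.329], [0.0, -0.329, 0.944], [-1.0, -0.0, 0.0]]
wrist_force: [0.3, -0.1, -0.2]
gripper_width: 1.0
```

```bash
python3 go.py .594 .291 .18 21
```

```text
tcp [0.2059 0.5901 0.2103] t 2.0 w 1.0 F [ 0.3 -0.1 -0.2] j [ 86.  22.   0.   0. -68. -66.]
jaw yaw -160.77 tilt x [ 0.  0. -1.]
tool shift now [ 0.0303 -0.2679 -0.4103]
twist -1.77 shift after twist [ 0.0303 -0.2551 -0.4183]
```

Emit:
apply_moves:
  xyz:
    - [0,0,0]
    - [0.003,-0.0255,-0.0418]
    - [0.003,-0.0255,-0.0418]
    - [0.003,-0.0255,-0.0418]
    - [0.003,-0.0255,-0.0418]
    - [0.003,-0.0255,-0.0418]
    - [0.003,-0.0255,-0.0418]
    - [0.003,-0.0255,-0.0418]
    - [0.003,-0.0255,-0.0418]
    - [0,-0.015,-0.025]
    - [0,0,0]
  twist: [-1.8,0,0,0,0,0,0,0,0,0,0]
  claw: [1,1,1,1,1,1,1,1,1,1,1]

```text
time_s: 3.1
tcp_pos: [0.5549, 0.3366, 0.1855]
ee_rot: [[0.003, -0.91, -0.414], [0.003, -0.414, 0.91], [-1.0, -0.004, 0.002]]
wrist_force: [-0.1, -0.5, -0.2]
gripper_width: 1.0
```

```bash
python3 go.py .594 .291 .18 21; python3 - <<'E'
from station import r,imaging
import cv2,pickle
from h import *
p=imaging.capture("wrist");cv2.imwrite("pics/w1.png",p["pixels"][:,:,::-1]);pickle.dump(p,open("w1.pkl","wb"))
L=imaging.regions_of("red_carton",p)
for a in L: print(a["centre"],a["p"],a["mask"].sum())
x=[a for a in L if a["mask"].sum()>3000]
for a in x[:3]:
    o=fitbox([(p,a["mask"].astype(np.float32))],(.594,.291));print(o.x,np.degrees(o.x[2]),o.fun)
E
```

```text
tcp [0.5549 0.3366 0.1855] t 3.1 w 1.0 F [-0.1 -0.5 -0.2] j [ 45.  25.   2.  -0. -66. -21.]
jaw yaw -155.57 tilt x [ 0.003  0.003 -1.   ]
tool shift now [ 0.0055 -0.0167 -0.0577]
twist 3.43 shift after twist [ 0.0055 -0.0202 -0.0566]
[99.3, 125.7] 0.85 12829
[440.5, 233.3] 0.73 10320
[299.6, 143.0] 0.71 9713
[0.30431093 0.73399345 2.74367194] 157.20082225416886 1.0
[0.46543432 0.31112054 1.70768372] 97.8430700982129 0.023649467155337334
[0.59613423 0.29248813 1.97054416] 112.90386390324339 0.022765880450606346
```

View pics/w1.png

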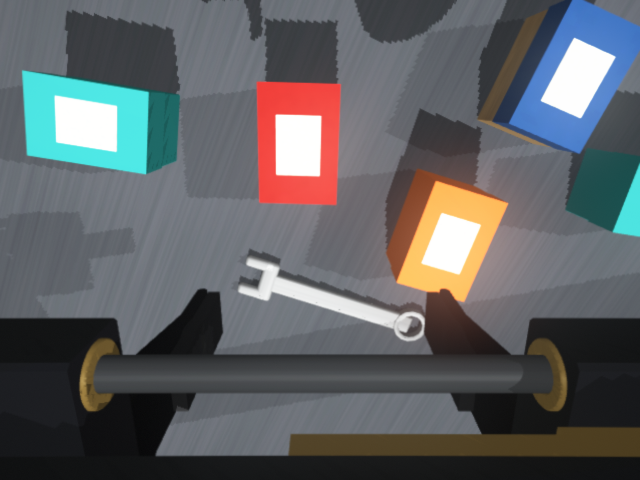

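The wrist view shows the red carton at (300,143), turquoise on the left and orange on the right. The wrist fit (.596,.292, 113°) agrees with the other two views.

Emit:
apply_moves:
  xyz:
    - [0,0,0]
    - [0,-0.0095,-0.029]
    - [0,-0.0095,-0.029]
    - [0,0,0]
    - [0,0,0]
  twist: [1.7,0,0,0,0]
  claw: [1,1,1,1,1]

```text
time_s: 3.7
tcp_pos: [0.5887, 0.2977, 0.1868]
ee_rot: [[0.002, -0.917, -0.399], [0.006, -0.399, 0.917], [-1.0, -0.004, 0.004]]
wrist_force: [0.5, 0.4, -0.1]
gripper_width: 0.997
```

```bash
python3 go.py .5955 .292 .035 22.8
```

```text
tcp [0.5887 0.2977 0.1868] t 3.7 w 0.997 F [ 0.5  0.4 -0.1] j [ 41.  26.   4.  -0. -67. -17.]
jaw yaw -156.51 tilt x [ 0.002  0.006 -1.   ]
tool shift now [ 0.1517 -0.0033 -0.0086]
twist 0.69 shift after twist [ 0.1517 -0.0034 -0.0085]
```

Emit:
apply_moves:
  xyz:
    - [0.03,-0.0035,-0.0085]
    - [0.03,0,0]
    - [0.02,0,0]
    - [0,0,0]
  twist: [0.7,0,0,0]
  claw: [1,1,1,1]

```text
time_s: 4.1
tcp_pos: [0.5927, 0.298, 0.1074]
ee_rot: [[0.006, -0.919, -0.395], [0.009, -0.395, 0.919], [-1.0, -0.01, 0.006]]
wrist_force: [-0.6, -0.1, -0.9]
gripper_width: 1.002
```

```bash
python3 go.py .5955 .292 .035 22.8
```

```text
tcp [0.5927 0.298  0.1074] t 4.1 w 1.002 F [-0.6 -0.1 -0.9] j [ 41.  30.  -2.  -0. -57. -17.]
jaw yaw -156.74 tilt x [ 0.006  0.009 -1.   ]
tool shift now [ 0.0723  0.0005 -0.007 ]
twist 0.46 shift after twist [ 0.0723  0.0004 -0.007 ]
```

Emit:
apply_moves:
  xyz:
    - [0.005,0,-0.007]
    - [0.02,0,0]
    - [0.02,0,0]
    - [0.015,0,0]
    - [0,0,0]
    - [0,0,0]
  twist: [0.5,0,0,0,0,0]
  claw: [1,1,1,1,1,1]

```text
time_s: 4.7
tcp_pos: [0.5985, 0.2975, 0.054]
ee_rot: [[0.018, -0.92, -0.392], [0.017, -0.392, 0.92], [-1.0, -0.023, 0.008]]
wrist_force: [-0.1, 0.4, -0.1]
gripper_width: 1.001
```

```bash
python3 go.py .5955 .292 .037 22.8
```

```text
tcp [0.5985 0.2975 0.054 ] t 4.7 w 1.001 F [-0.1  0.4 -0.1] j [ 40.  33.  -5.  -0. -50. -17.]
jaw yaw -156.91 tilt x [ 0.018  0.017 -1.   ]
tool shift now [ 0.0169  0.0053 -0.004 ]
twist 0.29 shift after twist [ 0.0169  0.0053 -0.004 ]
```

Emit:
apply_moves:
  xyz:
    - [0.006,0.003,-0.004]
    - [0.006,0.0025,0]
    - [0.005,0,0]
    - [0,0,0]
  twist: [0.3,0,0,0]
  claw: [1,1,1,1]

```text
time_s: 5.1
tcp_pos: [0.5966, 0.2926, 0.0395]
ee_rot: [[0.023, -0.922, -0.388], [0.02, -0.387, 0.922], [-1.0, -0.029, 0.01]]
wrist_force: [0.2, -0.1, 0.2]
gripper_width: 1.004
```

```bash
python3 go.py .5955 .292 .037 22.8
```

```text
tcp [0.5966 0.2926 0.0395] t 5.1 w 1.004 F [ 0.2 -0.1  0.2] j [ 40.  34.  -7.  -0. -48. -17.]
jaw yaw -157.21 tilt x [ 0.023  0.02  -1.   ]
tool shift now [ 0.0025  0.0013 -0.0002]
twist -0.01 shift after twist [ 0.0025  0.0013 -0.0002]
```

Emit:
apply_moves:
  xyz:
    - [0.002,0.001,0]
    - [0,0,0]
    - [0,0,0]
    - [0,0,0]
    - [0,0,0]
    - [0,0,0]
  twist: [0,0,0,0,0,0]
  claw: [0.3,0.3,0.3,0.3,0.3,0.3]

```text
time_s: 5.7
tcp_pos: [0.5956, 0.2923, 0.0377]
ee_rot: [[0.023, -0.921, -0.388], [0.02, -0.387, 0.922], [-1.0, -0.029, 0.01]]
wrist_force: [-1.1, -0.4, 0.1]
gripper_width: 0.617
```

Emit:
apply_moves:
  xyz:
    - [-0.02,0,0]
    - [-0.03,0,0]
    - [-0.03,0,0]
    - [-0.03,0,0]
    - [-0.03,0,0]
    - [-0.02,0,0]
    - [0,0,0]
  twist: [0,0,0,0,0,0,0]
  claw: [0.3,0.3,0.3,0.3,0.3,0.3,0.3]

```text
time_s: 6.4
tcp_pos: [0.586, 0.2861, 0.1911]
ee_rot: [[0.001, -0.924, -0.384], [0.01, -0.384, 0.923], [-1.0, -0.005, 0.009]]
wrist_force: [0.5, 0.2, -3.3]
gripper_width: 0.62
```

```bash
python3 -c "
from h import *
print(bedP((.6374,-.1214,np.radians(-82.4)),[[-.112,0,0],[-.152,0,0],[.125,0,0],[-.18,0,0]]))"; python3 go.py .6229 -.0117 .18 7.6
```

```text
[[ 0.62273144 -0.01146426  0.08158739]
 [ 0.61749267  0.0277985   0.08715431]
 [ 0.65377116 -0.24409614  0.04860336]
 [ 0.61382553  0.05528244  0.09105116]]
tcp [0.586  0.2861 0.1911] t 6.4 w 0.62 F [ 0.5  0.2 -3.3] j [ 40.  25.   3.  -0. -67. -17.]
jaw yaw -157.45 tilt x [ 0.001  0.01  -1.   ]
tool shift now [ 0.008   0.0802 -0.2892]
twist 14.95 shift after twist [ 0.0083  0.0029 -0.3001]
```

Emit:
apply_moves:
  xyz:
    - [0,0,0]
    - [0,0,0]
    - [0,0,-0.02]
    - [0,0,-0.035]
    - [0,0,-0.035]
    - [0,0,-0.035]
    - [0,0,-0.035]
    - [0,0,-0.035]
    - [0,0,-0.035]
    - [0,0,-0.025]
    - [0,0,0]
    - [0,0,0]
  twist: [7,7,0,0,0,0,0,0,0,0,0,0]
  claw: [0.3,0.3,0.3,0.3,0.3,0.3,0.3,0.3,0.3,0.3,0.3,0.3]

```text
time_s: 7.6
tcp_pos: [0.6079, 0.0164, 0.1604]
ee_rot: [[-0.043, -0.989, -0.143], [0.001, -0.143, 0.99], [-0.999, 0.042, 0.008]]
wrist_force: [-0.5, -0.7, -4.4]
gripper_width: 0.617
```

```bash
python3 go.py .6227 -.0115 .18 7.6
```

```text
tcp [0.6079 0.0164 0.1604] t 7.6 w 0.617 F [-0.5 -0.7 -4.4] j [ 16.  24.  -4.  -1. -65.  -8.]
jaw yaw -171.76 tilt x [-0.043  0.001 -0.999]
tool shift now [-0.0202 -0.0099 -0.0296]
twist 0.64 shift after twist [-0.0202 -0.0102 -0.0295]
```

Emit:
apply_moves:
  xyz:
    - [-0.01,0,0]
    - [0,0,0]
    - [0,0,0]
    - [0,0,0]
  twist: [0,0,0,0]
  claw: [0.3,0.3,0.3,0.3]

```text
time_s: 8.0
tcp_pos: [0.6073, 0.0184, 0.1695]
ee_rot: [[-0.045, -0.988, -0.146], [0.002, -0.147, 0.989], [-0.999, 0.045, 0.008]]
wrist_force: [-0.7, 0.2, -4.1]
gripper_width: 0.617
```

```bash
python3 go.py .6227 -.0115 .18 7.6;python3 - <<'E'
from station import r,imaging
import cv2,pickle
from h import *
ps={n:imaging.capture(n) for n in["scene","side"]}
pickle.dump(ps,open("d2.pkl","wb"))
cv2.imwrite("pics/s2.png",np.hstack([cv2.resize(ps["scene"]["pixels"][120:320,180:380,::-1],(400,400)),cv2.resize(ps["side"]["pixels"][120:330,270:480,::-1],(400,400))]))
E
```

```text
tcp [0.6073 0.0184 0.1695] t 8.0 w 0.617 F [-0.7  0.2 -4.1] j [ 17.  23.  -3.  -1. -66.  -8.]
jaw yaw -171.55 tilt x [-0.045  0.002 -0.999]
tool shift now [-0.0112 -0.0104 -0.0318]
twist 0.85 shift after twist [-0.0112 -0.0109 -0.0316]
```

View pics/s2.png

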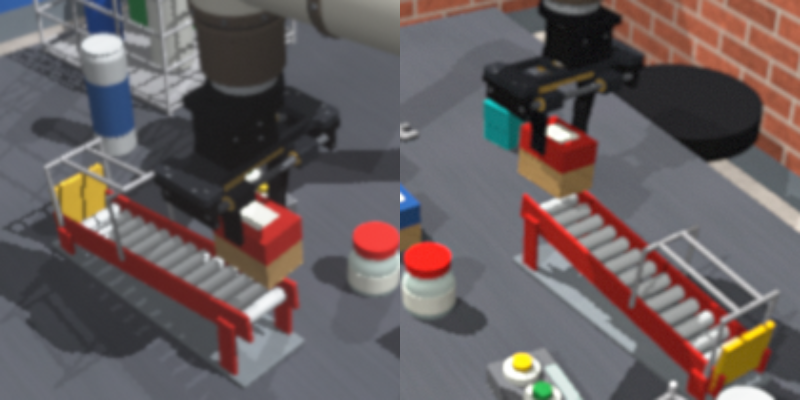

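Emit:
apply_moves:
  xyz:
    - [0,-0.006,-0.016]
    - [0,-0.006,-0.016]
    - [0,0,0]
    - [0,0,0]
  twist: [0.8,0,0,0]
  claw: [0.3,0.3,0.3,0.3]

```text
time_s: 8.5
tcp_pos: [0.6249, -0.0137, 0.1683]
ee_rot: [[-0.046, -0.99, -0.133], [0.001, -0.133, 0.991], [-0.999, 0.045, 0.008]]
wrist_force: [0.7, -0.0, -4.6]
gripper_width: 0.619
```

```bash
python3 go.py .6244 -.0115 .13 7.6
```

```text
tcp [ 0.6249 -0.0137  0.1683] t 8.5 w 0.619 F [ 0.7 -0.  -4.6] j [ 13.  25.  -1.  -1. -67.  -5.]
jaw yaw -172.35 tilt x [-0.046  0.001 -0.999]
tool shift now [ 0.0382 -0.0016  0.002 ]
twist 0.05 shift after twist [ 0.0382 -0.0016  0.002 ]
```

Emit:
apply_moves:
  xyz:
    - [0.012,-0.001,0]
    - [0.012,-0.0005,0.001]
    - [0.007,0,0]
    - [0,0,0]
    - [0,0,0]
  twist: [0,0,0,0,0]
  claw: [0.3,0.3,0.3,0.3,0.3]

```text
time_s: 9.0
tcp_pos: [0.6237, -0.0126, 0.1328]
ee_rot: [[-0.049, -0.99, -0.132], [0.001, -0.133, 0.991], [-0.999, 0.049, 0.008]]
wrist_force: [-0.2, -0.2, -3.4]
gripper_width: 0.614
```

```bash
python3 go.py .6244 -.0115 .13 7.6
cat > look.py <<'E'
from station import r,imaging
import cv2,pickle,sys
from h import *
s=r.sense();R=np.array(s["ee_rot"]);t=np.array(s["tcp_pos"]);q=(.6374,-.1214,np.radians(-82.4))
out=[]
for n,(x,y,w,h) in [("scene",(230,210,110,100)),("side",(310,150,150,136))]:
    p=imaging.capture(n);im=cv2.resize(p["pixels"][y:y+h,x:x+w,::-1],(400*w//w,400*h//w),interpolation=cv2.INTER_CUBIC);f=400/w
    def L(P,c):
        u=(proj(p,P)+.5-[x,y])*f;cv2.polylines(im,[u.round().astype(np.int32)],False,c,1,cv2.LINE_AA)
    for yy in(.033,.039,-.033,-.039): L(bedP(q,[[-.18,yy,.012],[.18,yy,.012]]),(0,255,0))
    if len(sys.argv)>2:
        b=float(sys.argv[2])
        C=lambda z:np.array([[b-z,a*.027,c*.04] for a,c in((-1,-1),(1,-1),(1,1),(-1,1),(-1,-1))])@R.T+t
        L(C(0),(255,0,255));L(C(.065),(255,255,0))
    out.append(im)
hh=max(i.shape[0] for i in out);out=[cv2.copyMakeBorder(i,0,hh-i.shape[0],0,0,cv2.BORDER_CONSTANT) for i in out]
cv2.imwrite(sys.argv[1],np.hstack(out))
E
python3 look.py pics/s3.png .0377
```

```text
tcp [ 0.6237 -0.0126  0.1328] t 9.0 w 0.614 F [-0.2 -0.2 -3.4] j [ 13.  27.  -3.  -1. -63.  -5.]
jaw yaw -172.37 tilt x [-0.049  0.001 -0.999]
tool shift now [ 0.0027 -0.001   0.001 ]
twist 0.03 shift after twist [ 0.0027 -0.001   0.001 ]
```

View pics/s3.png

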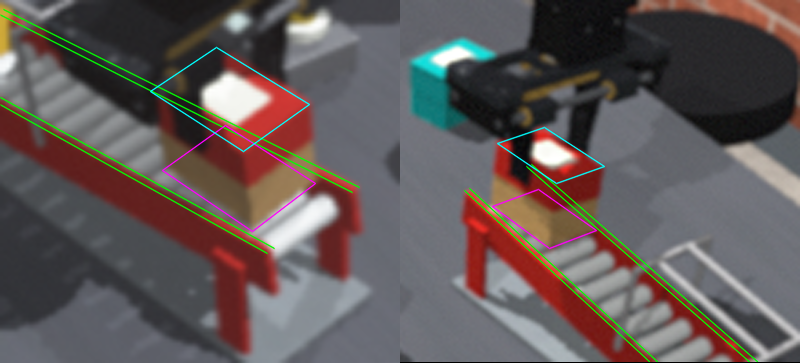

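Emit:
apply_moves:
  xyz:
    - [0.004,-0.001,0]
    - [0.002,0,0]
    - [0,0,0]
    - [0,0,0]
  twist: [0,0,0,0]
  claw: [0.3,0.3,0.3,0.3]

```text
time_s: 9.5
tcp_pos: [0.6254, -0.0121, 0.1279]
ee_rot: [[-0.046, -0.99, -0.133], [0.002, -0.133, 0.991], [-0.999, 0.045, 0.008]]
wrist_force: [-0.3, 0.5, -4.2]
gripper_width: 0.617
```

Emit:
apply_moves:
  xyz:
    - [0.002,0,0]
    - [0.002,0,0]
    - [0,0,0]
  twist: [0,0,0]
  claw: [0.3,0.3,0.3]

```text
time_s: 9.8
tcp_pos: [0.6256, -0.0121, 0.1241]
ee_rot: [[-0.045, -0.99, -0.133], [0.002, -0.133, 0.991], [-0.999, 0.044, 0.008]]
wrist_force: [1.3, -0.2, -3.8]
gripper_width: 0.615
```

Emit:
apply_moves:
  xyz:
    - [0.002,0,0]
    - [0,0,0]
  twist: [0,0]
  claw: [0.3,0.3]

```text
time_s: 10.0
tcp_pos: [0.6258, -0.0128, 0.1238]
ee_rot: [[-0.044, -0.99, -0.134], [0.001, -0.134, 0.991], [-0.999, 0.043, 0.007]]
wrist_force: [-1.7, -0.3, -2.1]
gripper_width: 0.617
```

Emit:
apply_moves:
  xyz:
    - [0.002,0,0]
    - [0.002,0,0]
    - [0,0,0]
  twist: [0,0,0]
  claw: [0.3,0.3,0.3]

```text
time_s: 10.3
tcp_pos: [0.626, -0.0134, 0.1236]
ee_rot: [[-0.041, -0.99, -0.135], [-0.001, -0.135, 0.991], [-0.999, 0.041, 0.005]]
wrist_force: [-1.7, -0.4, -2.2]
gripper_width: 0.616
```

```bash
python3 look.py pics/s4.png .0377
```

```text
(no output)
```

View pics/s4.png

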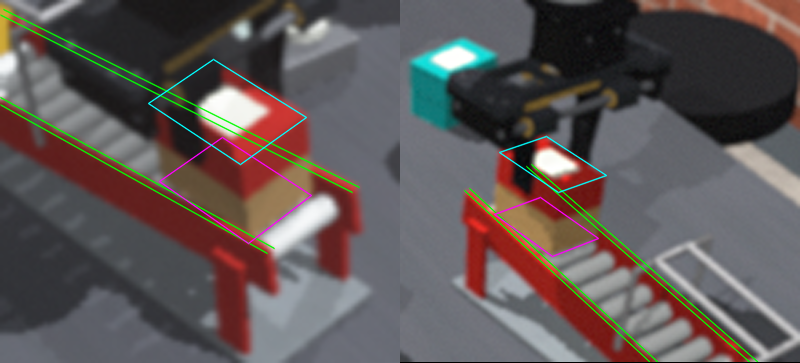

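Emit:
apply_moves:
  xyz:
    - [0,0,0]
    - [0,0,0]
    - [0,0,0]
    - [0,0,0]
    - [0,0,0]
    - [0,0,0]
  twist: [0,0,0,0,0,0]
  claw: [0.72,0.95,1,1,1,1]

```text
time_s: 11.0
tcp_pos: [0.6284, -0.0129, 0.1232]
ee_rot: [[-0.036, -0.99, -0.135], [-0.0, -0.135, 0.991], [-0.999, 0.036, 0.005]]
wrist_force: [-0.6, 0.1, 1.0]
gripper_width: 0.988
```

```bash
cat > full.py <<'E'
from station import r,imaging
import cv2,sys
import numpy as np
a=imaging.capture("scene")["pixels"][140:320,170:360,::-1];b=imaging.capture("side")["pixels"][170:350,300:490,::-1]
cv2.imwrite(sys.argv[1],np.hstack([cv2.resize(a,(400,379),interpolation=cv2.INTER_CUBIC),cv2.resize(b,(400,379),interpolation=cv2.INTER_CUBIC)]))
E
python3 full.py pics/s5.png
```

```text
(no output)
```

View pics/s5.png

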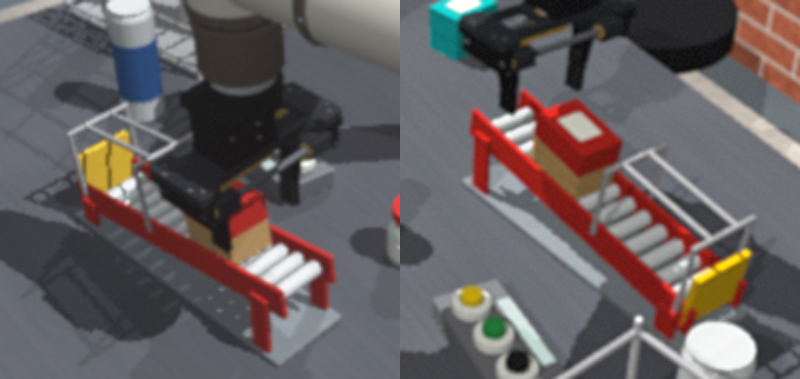

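Emit:
apply_moves:
  xyz:
    - [-0.02,0,0]
    - [-0.03,0,0]
    - [-0.03,0,0]
    - [-0.02,0,0]
    - [0,0,0]
  twist: [0,0,0,0,0]
  claw: [1,1,1,1,1]

```text
time_s: 11.6
tcp_pos: [0.6316, -0.0131, 0.2253]
ee_rot: [[-0.04, -0.99, -0.135], [-0.001, -0.135, 0.991], [-0.999, 0.039, 0.004]]
wrist_force: [0.6, 0.8, 0.3]
gripper_width: 0.998
```

```bash
python3 go.py .446 .1776 .18 4.5; python3 full.py pics/s6.png
```

```text
tcp [ 0.6316 -0.0131  0.2253] t 11.6 w 0.998 F [0.6 0.8 0.3] j [ 13.  23.   5.  -0. -74.  -5.]
jaw yaw -172.23 tilt x [-0.04  -0.001 -0.999]
tool shift now [0.0524 0.1562 0.2138]
twist 3.27 shift after twist [0.0529 0.1681 0.2045]
```

View pics/s6.png

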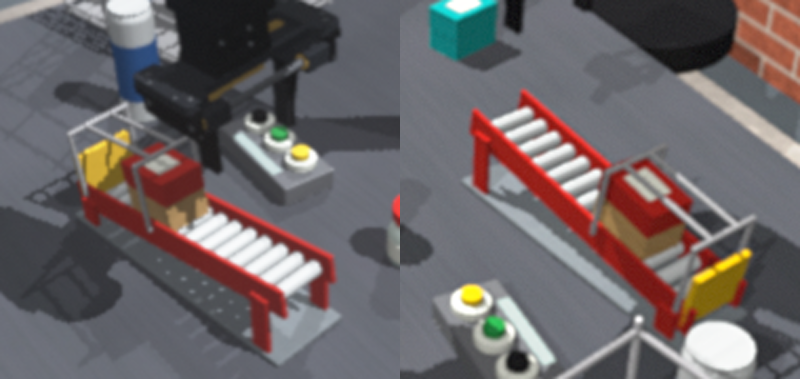

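Emit:
apply_moves:
  xyz:
    - [0,0,0]
    - [0,0.021,0.0256]
    - [0,0.021,0.0256]
    - [0,0.021,0.0256]
    - [0,0.021,0.0256]
    - [0,0.021,0.0256]
    - [0,0.021,0.0256]
    - [0,0.021,0.0256]
    - [0,0.02,0.023]
    - [0,0,0]
    - [0,0,0]
  twist: [3.3,0,0,0,0,0,0,0,0,0,0]
  claw: [1,1,1,1,1,1,1,1,1,1,1]

```text
time_s: 12.8
tcp_pos: [0.4318, 0.1789, 0.2114]
ee_rot: [[-0.08, -0.994, -0.07], [-0.012, -0.069, 0.998], [-0.997, 0.081, -0.007]]
wrist_force: [-0.1, 0.1, -0.1]
gripper_width: 1.006
```

```bash
python3 go.py .446 .1776 .18 4.5;  python3 full.py pics/s7.png; python3 - <<'E'
from station import r,imaging
import cv2,pickle
from h import *
p=imaging.capture("wrist");cv2.imwrite("pics/w2.png",p["pixels"][:,:,::-1])
L=imaging.regions_of("blue_carton",p)
for a in L:
    print(a["centre"],a["p"],a["mask"].sum())
    if a["mask"].sum()>3000:
        o=fitbox([(p,a["mask"].astype(np.float32))],(.446,.1776));print(o.x,np.degrees(o.x[2]),o.fun)
E
```

```text
tcp [0.4318 0.1789 0.2114] t 12.8 w 1.006 F [-0.1  0.1 -0.1] j [ 41.   9. -17.  -3. -68. -36.]
jaw yaw -176.01 tilt x [-0.08  -0.012 -0.997]
tool shift now [ 0.0302 -0.0165 -0.0021]
twist -0.51 shift after twist [ 0.0302 -0.0165 -0.0022]
[416.9, 252.1] 0.89 8151
[0.33188909 0.21796878 3.39862538] 194.72689024974693 0.03778677433729172
[290.9, 212.3] 0.81 7580
[0.44816562 0.17914061 1.61015977] 92.25535930117653 0.016952507197856903
```

View pics/w2.png

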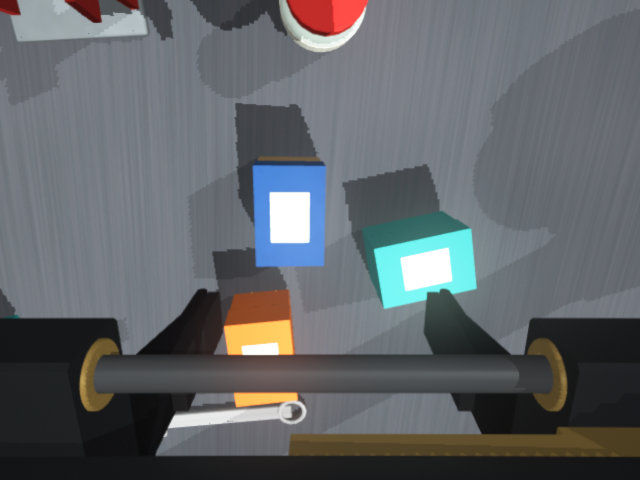

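View pics/s7.png

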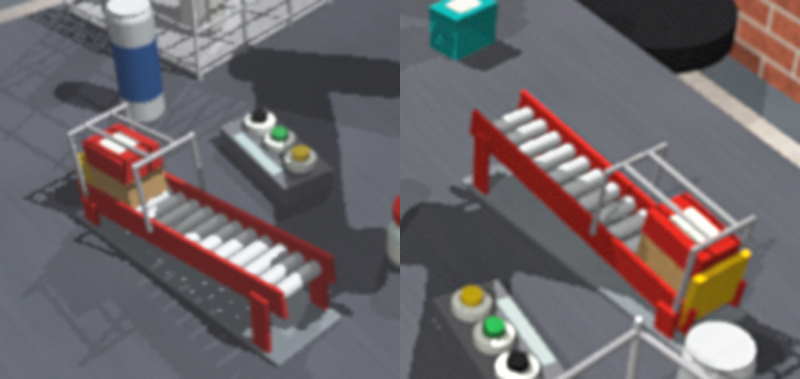

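Emit:
apply_moves:
  xyz:
    - [0,-0.017,-0.002]
    - [0,0,0]
    - [0.045,0,0]
    - [0.045,0,0]
    - [0,0,0]
    - [0,0,0]
  twist: [0.5,0,0,0,0,0]
  claw: [1,1,1,1,1,1]

```text
time_s: 13.6
tcp_pos: [0.4471, 0.1741, 0.1205]
ee_rot: [[-0.075, -0.996, -0.052], [-0.01, -0.051, 0.999], [-0.997, 0.076, -0.006]]
wrist_force: [-0.1, -0.1, 0.4]
gripper_width: 1.0
```

```bash
python3 go.py .4475 .1785 .037 3
```

```text
tcp [0.4471 0.1741 0.1205] t 13.6 w 1.0 F [-0.1 -0.1  0.4] j [ 39.  15. -23.  -3. -56. -35.]
jaw yaw -177.06 tilt x [-0.075 -0.01  -0.997]
tool shift now [ 0.0832 -0.007   0.0048]
twist -0.06 shift after twist [ 0.0832 -0.007   0.0048]
```

Emit:
apply_moves:
  xyz:
    - [0.01,-0.004,0.004]
    - [0.025,-0.003,0]
    - [0.025,0,0]
    - [0.012,0,0]
    - [0,0,0]
    - [0,0,0]
  twist: [0,0,0,0,0,0]
  claw: [1,1,1,1,1,1]

```text
time_s: 14.2
tcp_pos: [0.4581, 0.1842, 0.0547]
ee_rot: [[-0.056, -0.997, -0.053], [0.003, -0.053, 0.999], [-0.998, 0.056, 0.006]]
wrist_force: [0.2, 0.2, 0.5]
gripper_width: 1.001
```

```bash
python3 go.py .4475 .1785 .037 3
```

```text
tcp [0.4581 0.1842 0.0547] t 14.2 w 1.001 F [0.2 0.2 0.5] j [ 39.  21. -26.  -3. -45. -34.]
jaw yaw -176.94 tilt x [-0.056  0.003 -0.998]
tool shift now [ 0.0183  0.0099 -0.0053]
twist 0.06 shift after twist [ 0.0183  0.0099 -0.0053]
```

Emit:
apply_moves:
  xyz:
    - [0,0.009,-0.005]
    - [0,0,0]
    - [0.008,0,0]
    - [0.008,0,0]
    - [0,0,0]
  twist: [0,0,0,0,0]
  claw: [1,1,1,1,1]

```text
time_s: 14.7
tcp_pos: [0.4501, 0.1802, 0.042]
ee_rot: [[-0.049, -0.997, -0.053], [0.008, -0.054, 0.999], [-0.999, 0.049, 0.011]]
wrist_force: [-0.0, -0.7, -0.2]
gripper_width: 0.999
```

```bash
python3 go.py .4475 .1785 .037 3
```

```text
tcp [0.4501 0.1802 0.042 ] t 14.7 w 0.999 F [-0.  -0.7 -0.2] j [ 40.  21. -28.  -3. -42. -34.]
jaw yaw -176.91 tilt x [-0.049  0.008 -0.999]
tool shift now [ 0.0051  0.0025 -0.0016]
twist 0.09 shift after twist [ 0.0051  0.0025 -0.0016]
```

Emit:
apply_moves:
  xyz:
    - [0.004,0.0025,-0.0015]
    - [0.001,0,0]
    - [0,0,0]
    - [0,0,0]
    - [0,0,0]
    - [0,0,0]
    - [0,0,0]
  twist: [0,0,0,0,0,0,0]
  claw: [1,1,0.3,0.3,0.3,0.3,0.3]

```text
time_s: 15.4
tcp_pos: [0.447, 0.1783, 0.0362]
ee_rot: [[-0.051, -0.997, -0.054], [0.007, -0.054, 0.999], [-0.999, 0.05, 0.009]]
wrist_force: [-4.1, 0.5, 2.4]
gripper_width: 0.632
```

```bash
python3 go.py .4475 .1785 .037 3
```

```text
tcp [0.447  0.1783 0.0362] t 15.4 w 0.632 F [-4.1  0.5  2.4] j [ 40.  22. -29.  -3. -42. -34.]
jaw yaw -176.91 tilt x [-0.051  0.007 -0.999]
tool shift now [-0.0008 -0.0005  0.0002]
twist 0.09 shift after twist [-0.0008 -0.0005  0.0002]
```

Emit:
apply_moves:
  xyz:
    - [-0.01,0,0]
    - [-0.02,0,0]
    - [-0.03,0,0]
    - [-0.03,0,0]
    - [-0.03,0,0]
    - [-0.02,0,0]
    - [0,0,0]
    - [0,0,0]
  twist: [0,0,0,0,0,0,0,0]
  claw: [0.3,0.3,0.3,0.3,0.3,0.3,0.3,0.3]

```text
time_s: 16.2
tcp_pos: [0.4517, 0.1755, 0.1814]
ee_rot: [[-0.056, -0.997, -0.051], [0.005, -0.052, 0.999], [-0.998, 0.056, 0.008]]
wrist_force: [-0.3, -0.1, -3.5]
gripper_width: 0.623
```

```bash
python3 go.py .6227 -.0115 .18 7.6; python3 full.py pics/s8.png; python3 - <<'E'
from station import r,imaging
import cv2
cv2.imwrite("pics/w3.png",imaging.capture("wrist")["pixels"][:,:,::-1])
a=imaging.capture("side")["pixels"][60:300,150:400,::-1]
cv2.imwrite("pics/s8b.png",cv2.resize(a,None,fx=2.4,fy=2.4,interpolation=cv2.INTER_CUBIC))
E
```

```text
tcp [0.4517 0.1755 0.1814] t 16.2 w 0.623 F [-0.3 -0.1 -3.5] j [ 39.  11. -18.  -3. -63. -35.]
jaw yaw -177.04 tilt x [-0.056  0.005 -0.998]
tool shift now [-0.0091 -0.1609 -0.1955]
twist -4.64 shift after twist [-0.0083 -0.1446 -0.2079]
```

View pics/s8b.png

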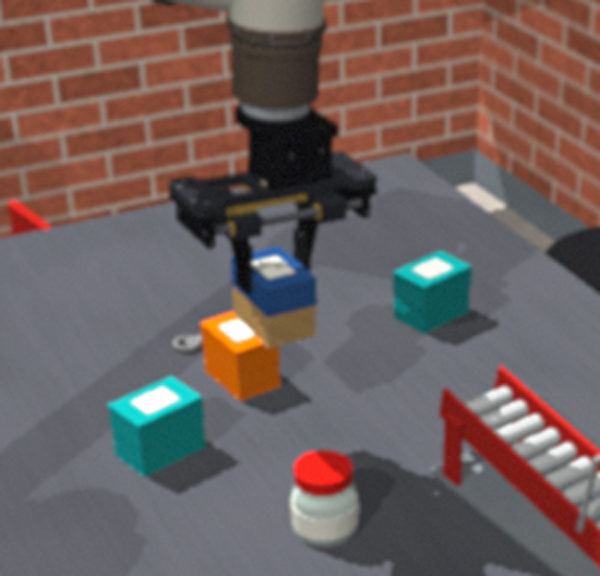

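Emit:
apply_moves:
  xyz:
    - [0,0,0]
    - [-0.003,-0.016,-0.023]
    - [-0.003,-0.016,-0.023]
    - [-0.003,-0.016,-0.023]
    - [-0.003,-0.016,-0.023]
    - [-0.003,-0.016,-0.023]
    - [-0.003,-0.016,-0.023]
    - [-0.003,-0.016,-0.023]
    - [-0.003,-0.016,-0.023]
    - [0,0,0]
    - [0,0,0]
  twist: [-4.6,0,0,0,0,0,0,0,0,0,0]
  claw: [0.3,0.3,0.3,0.3,0.3,0.3,0.3,0.3,0.3,0.3,0.3]

```text
time_s: 17.5
tcp_pos: [0.6043, 0.0028, 0.178]
ee_rot: [[-0.086, -0.987, -0.137], [-0.007, -0.137, 0.991], [-0.996, 0.086, 0.005]]
wrist_force: [0.9, 0.1, -3.2]
gripper_width: 0.618
```

```bash
python3 go.py .624 -.0115 .15 7.6
```

```text
tcp [0.6043 0.0028 0.178 ] t 17.5 w 0.618 F [ 0.9  0.1 -3.2] j [ 15.  24.  -1.  -1. -70.  -7.]
jaw yaw -172.12 tilt x [-0.086 -0.007 -0.996]
tool shift now [ 0.0263 -0.0199 -0.017 ]
twist 0.28 shift after twist [ 0.0263 -0.02   -0.0169]
```

Emit:
apply_moves:
  xyz:
    - [0,-0.011,-0.009]
    - [0,-0.01,-0.008]
    - [0.01,0,0]
    - [0.01,0,0]
    - [0,0,0]
    - [0,0,0]
  twist: [0.2,0,0,0,0,0]
  claw: [0.3,0.3,0.3,0.3,0.3,0.3]

```text
time_s: 18.1
tcp_pos: [0.6248, -0.0102, 0.1515]
ee_rot: [[-0.092, -0.987, -0.136], [-0.007, -0.135, 0.991], [-0.996, 0.092, 0.006]]
wrist_force: [-0.5, -0.3, -2.1]
gripper_width: 0.618
```

```bash
python3 go.py .626 -.0115 .135 7.6
```

```text
tcp [ 0.6248 -0.0102  0.1515] t 18.1 w 0.618 F [-0.5 -0.3 -2.1] j [ 13.  27.   0.  -1. -68.  -5.]
jaw yaw -172.18 tilt x [-0.092 -0.007 -0.996]
tool shift now [ 0.0163 -0.0026 -0.0015]
twist 0.22 shift after twist [ 0.0163 -0.0026 -0.0015]
```

Emit:
apply_moves:
  xyz:
    - [0.007,-0.0015,-0.001]
    - [0.007,-0.001,0]
    - [0,0,0]
    - [0,0,0]
  twist: [0,0,0,0]
  claw: [0.3,0.3,0.3,0.3]

```text
time_s: 18.5
tcp_pos: [0.6259, -0.0105, 0.1367]
ee_rot: [[-0.091, -0.986, -0.137], [-0.007, -0.137, 0.991], [-0.996, 0.091, 0.006]]
wrist_force: [-0.3, -0.4, -2.2]
gripper_width: 0.619
```

```bash
python3 go.py .626 -.0115 .125 7.6; python3 look.py pics/s9.png .0362
```

```text
tcp [ 0.6259 -0.0105  0.1367] t 18.5 w 0.619 F [-0.3 -0.4 -2.2] j [ 13.  28.  -1.  -1. -66.  -5.]
jaw yaw -172.12 tilt x [-0.091 -0.007 -0.996]
tool shift now [ 0.0116 -0.001  -0.0011]
twist 0.28 shift after twist [ 0.0116 -0.001  -0.0011]
```

View pics/s9.png

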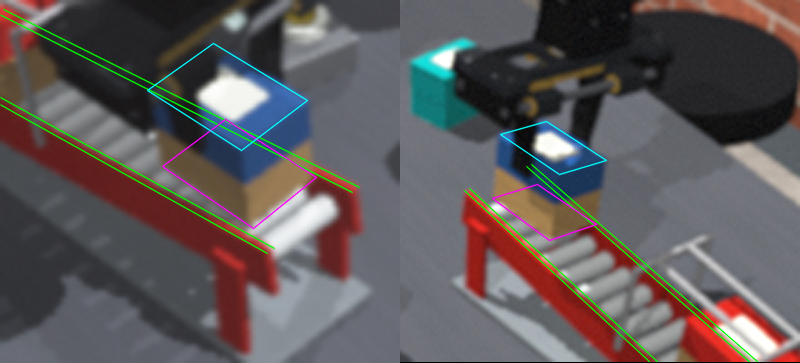

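Emit:
apply_moves:
  xyz:
    - [0.004,-0.001,-0.001]
    - [0.003,0,0]
    - [0,0,0]
    - [0.002,0,0]
    - [0,0,0]
  twist: [0,0,0,0,0]
  claw: [0.3,0.3,0.3,0.3,0.3]

```text
time_s: 19.1
tcp_pos: [0.6266, -0.0115, 0.1275]
ee_rot: [[-0.09, -0.987, -0.136], [-0.007, -0.136, 0.991], [-0.996, 0.09, 0.006]]
wrist_force: [-0.7, -0.0, -2.6]
gripper_width: 0.618
```

Emit:
apply_moves:
  xyz:
    - [0.002,0,0]
    - [0.002,0,0]
    - [0,0,0]
  twist: [0,0,0]
  claw: [0.3,0.3,0.3]

```text
time_s: 19.4
tcp_pos: [0.6262, -0.0115, 0.1232]
ee_rot: [[-0.09, -0.987, -0.136], [-0.007, -0.136, 0.991], [-0.996, 0.09, 0.006]]
wrist_force: [0.6, 0.5, -3.7]
gripper_width: 0.622
```

Emit:
apply_moves:
  xyz:
    - [0.002,0,0]
    - [0.001,0,0]
    - [0,0,0]
  twist: [0,0,0]
  claw: [0.3,0.3,0.3]

```text
time_s: 19.7
tcp_pos: [0.6266, -0.0122, 0.1219]
ee_rot: [[-0.088, -0.987, -0.137], [-0.008, -0.137, 0.991], [-0.996, 0.088, 0.004]]
wrist_force: [-1.4, -0.2, -1.0]
gripper_width: 0.618
```

Emit:
apply_moves:
  xyz:
    - [0.002,0,0]
    - [0.002,0,0]
    - [0,0,0]
  twist: [0,0,0]
  claw: [0.3,0.3,0.3]

```text
time_s: 20.0
tcp_pos: [0.6267, -0.0129, 0.1217]
ee_rot: [[-0.085, -0.987, -0.139], [-0.009, -0.138, 0.99], [-0.996, 0.086, 0.003]]
wrist_force: [-0.3, 0.2, -1.1]
gripper_width: 0.62
```

```bash
python3 look.py pics/s10.png .0362
```

```text
(no output)
```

View pics/s10.png

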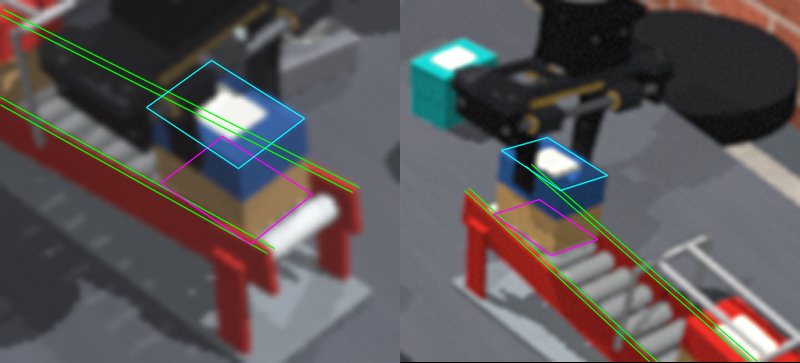

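Same view as for the red carton just before release: blue sits between the rails. I'm opening the fingers.

Emit:
apply_moves:
  xyz:
    - [0,0,0]
    - [0,0,0]
    - [0,0,0]
    - [0,0,0]
    - [0,0,0]
    - [0,0,0]
    - [0,0,0]
    - [0,0,0]
  twist: [0,0,0,0,0,0,0,0]
  claw: [0.72,0.95,1,1,1,1,1,1]

```text
time_s: 20.9
tcp_pos: [0.6279, -0.0123, 0.1202]
ee_rot: [[-0.084, -0.987, -0.139], [-0.009, -0.138, 0.99], [-0.996, 0.084, 0.003]]
wrist_force: [-0.1, -0.8, -1.1]
gripper_width: 0.997
```

Emit:
apply_moves:
  xyz:
    - [-0.02,0,0]
    - [-0.03,0,0]
    - [-0.03,0,0]
    - [-0.02,0,0]
    - [0,0,0]
    - [0,0,0]
    - [0,0,0]
    - [0,0,0]
    - [0,0,0]
    - [0,0,0]
  twist: [0,0,0,0,0,0,0,0,0,0]
  claw: [1,1,1,1,0.5,0,0,0,0,0]

```text
time_s: 21.9
tcp_pos: [0.6335, -0.0116, 0.2175]
ee_rot: [[-0.094, -0.986, -0.138], [-0.01, -0.137, 0.99], [-0.995, 0.095, 0.004]]
wrist_force: [-0.3, -0.1, -1.0]
gripper_width: 0.539
```

```bash
python3 full.py pics/s11.png; python3 go.py .45 -.175 .12
```

```text
tcp [ 0.6336 -0.0116  0.2176] t 22.0 w 0.449 F [ 0.3 -0.5  0.6] j [ 13.  26.   7.  -1. -77.  -5.]
jaw yaw -172.07 tilt x [-0.094 -0.009 -0.996]
tool shift now [ 0.116   0.1942 -0.1369]
```

View pics/s11.png

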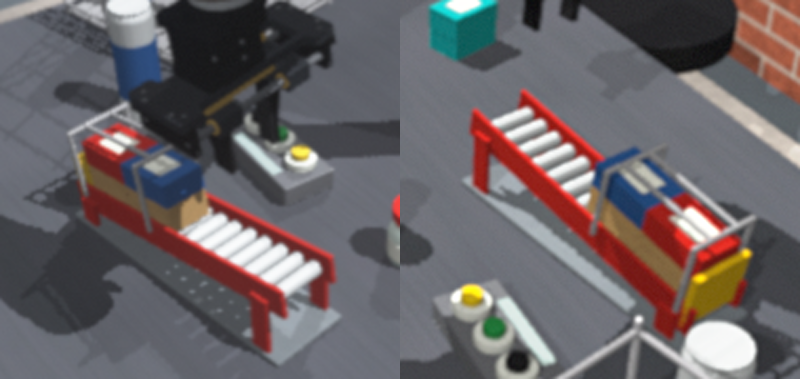

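```bash
cat > keys.py <<'E'
import pickle,sys
from h import *
ps=pickle.load(open(sys.argv[1],"rb"));
if isinstance(ps,tuple): ps=ps[0]
box={"scene":(285,185,330,225),"side":(320,298,370,355)}
for n,p in ps.items():
    hsv=cv2.cvtColor(p["pixels"],cv2.COLOR_RGB2HSV);x0,y0,x1,y1=box.get(n,(0,0,640,480))
    for nm,lo,hi in [("yellow",(20,150,100),(35,255,255)),("green",(50,120,50),(85,255,255)),("black",(0,0,0),(180,255,45))]:
        m=np.zeros((480,640),np.uint8);m[y0:y1,x0:x1]=cv2.inRange(hsv,lo,hi)[y0:y1,x0:x1]
        k,l,st,c=cv2.connectedComponentsWithStats(m)
        if k<2: continue
        i=1+np.argmax(st[1:,4]);print(n,nm,c[i].round(1),st[i,4],ray(p,c[i],.052).round(4),ray(p,c[i],.048).round(4))
E
python3 keys.py d1.pkl; python3 keys.py d2.pkl
```

```text
scene yellow [312.3 212.1] 30 [ 0.453 -0.17   0.052] [ 0.4498 -0.1743  0.048 ]
scene green [302.6 202.9] 27 [ 0.4481 -0.2195  0.052 ] [ 0.4449 -0.224   0.048 ]
scene black [292. 196.] 3 [ 0.4515 -0.2641  0.052 ] [ 0.4483 -0.2688  0.048 ]
side yellow [333.9 309.7] 72 [ 0.4464 -0.1805  0.052 ] [ 0.4488 -0.1766  0.048 ]
side green [344.2 324.7] 73 [ 0.4423 -0.2296  0.052 ] [ 0.4446 -0.2259  0.048 ]
side black [355.6 341.3] 56 [ 0.4378 -0.2809  0.052 ] [ 0.4401 -0.2775  0.048 ]
scene yellow [311.6 213.4] 13 [ 0.4577 -0.1667  0.052 ] [ 0.4545 -0.171   0.048 ]
scene black [302.2 195. ] 806 [ 0.4265 -0.2504  0.052 ] [ 0.4232 -0.2551  0.048 ]
side yellow [333.9 309.8] 71 [ 0.4463 -0.1807  0.052 ] [ 0.4487 -0.1768  0.048 ]
side green [344.1 324.8] 75 [ 0.442  -0.2297  0.052 ] [ 0.4443 -0.2261  0.048 ]
side black [355.5 341.2] 68 [ 0.4377 -0.2804  0.052 ] [ 0.44  -0.277  0.048]
```

Emit:
apply_moves:
  xyz:
    - [0,0.024,-0.017]
    - [0,0.024,-0.017]
    - [0,0.024,-0.017]
    - [0,0.024,-0.017]
    - [0,0.024,-0.017]
    - [0,0.024,-0.017]
    - [0,0.024,-0.017]
    - [0,0.02,-0.014]
    - [0,0,0]
    - [0,0,0]
  twist: [0,0,0,0,0,0,0,0,0,0]
  claw: [0,0,0,0,0,0,0,0,0,0]

```text
time_s: 23.0
tcp_pos: [0.4604, -0.1743, 0.2343]
ee_rot: [[-0.094, -0.986, -0.139], [-0.011, -0.139, 0.99], [-0.995, 0.095, 0.003]]
wrist_force: [-0.3, 0.5, -0.1]
gripper_width: 0.006
```

```bash
python3 go.py .449 -.175 .12; python3 - <<'E'
from station import r,imaging
import cv2,pickle
p=imaging.capture("wrist");cv2.imwrite("pics/w4.png",p["pixels"][:,:,::-1]);pickle.dump({"wrist":p},open("w4.pkl","wb"))
E
python3 keys.py w4.pkl; python3 full.py pics/s12.png
```

```text
tcp [ 0.4604 -0.1743  0.2343] t 23.0 w 0.006 F [-0.3  0.5 -0.1] j [ -1.  11. -12.   1. -72.   9.]
jaw yaw -171.98 tilt x [-0.094 -0.011 -0.995]
tool shift now [0.1149 0.0005 0.0006]
wrist yellow [88.8  8.9] 219 [ 0.6323 -0.2997  0.052 ] [ 0.6339 -0.3002  0.048 ]
wrist green [326.8 146.3] 407 [ 0.4479 -0.2266  0.052 ] [ 0.4475 -0.2262  0.048 ]
wrist black [312.3 462.2] 17484 [0.4163 0.1035 0.052 ] [0.4155 0.1075 0.048 ]
```

View pics/w4.png

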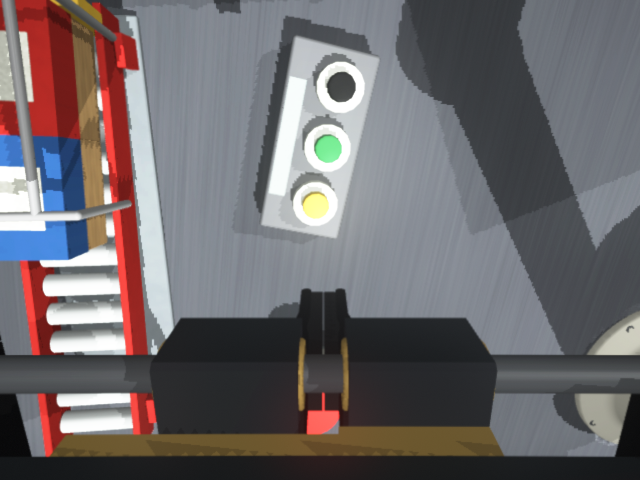

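View pics/s12.png

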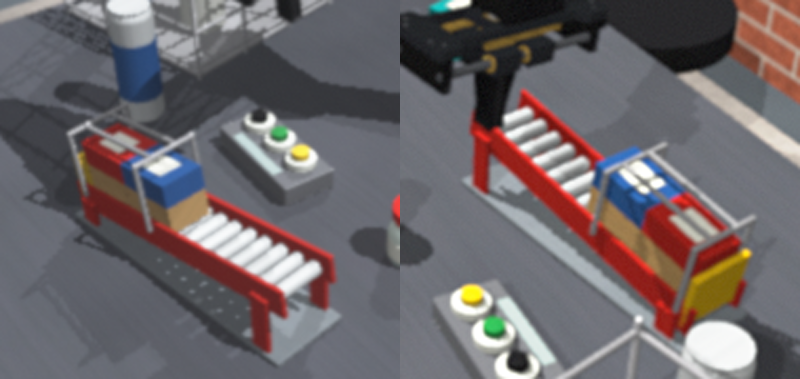

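```bash
python3 - <<'E'
import pickle
from h import *
p=pickle.load(open("w4.pkl","rb"))["wrist"]
for u in [(315,206),(328,148.5),(342,87)]: print(ray(p,u,.052).round(4))
E
python3 go.py .450 -.177 .12
```

```text
[ 0.4509 -0.175   0.052 ]
[ 0.4467 -0.2249  0.052 ]
[ 0.4424 -0.2741  0.052 ]
tcp [ 0.461  -0.1737  0.234 ] t 23.15 w 0.004 F [-1.   0.4  0. ] j [ -1.  11. -12.   1. -72.   9.]
jaw yaw -171.9 tilt x [-0.095 -0.011 -0.995]
tool shift now [ 0.1146  0.0004 -0.0021]
```

Emit:
apply_moves:
  xyz:
    - [0.03,0,0]
    - [0.035,0,0]
    - [0.035,0,0]
    - [0.025,0,0]
    - [0,0,0]
    - [0,0,0]
  twist: [0,0,0,0,0,0]
  claw: [0,0,0,0,0,0]

```text
time_s: 23.75
tcp_pos: [0.4554, -0.1723, 0.1063]
ee_rot: [[-0.09, -0.985, -0.148], [-0.013, -0.147, 0.989], [-0.996, 0.091, 0.001]]
wrist_force: [-0.1, 0.7, -0.6]
gripper_width: 0.008
```

```bash
python3 go.py .4513 -.1752 .08
```

```text
tcp [ 0.4554 -0.1723  0.1063] t 23.75 w 0.008 F [-0.1  0.7 -0.6] j [ -1.  17. -24.   1. -54.   9.]
jaw yaw -171.5 tilt x [-0.09  -0.013 -0.996]
tool shift now [ 0.0266  0.002  -0.0023]
```

Emit:
apply_moves:
  xyz:
    - [0.01,0.002,-0.002]
    - [0.015,0,0]
    - [0.005,0,0]
    - [0,0,0]
    - [0,0,0]
  twist: [0,0,0,0,0]
  claw: [0,0,0,0,0]

```text
time_s: 24.25
tcp_pos: [0.4561, -0.1752, 0.0798]
ee_rot: [[-0.079, -0.985, -0.15], [-0.014, -0.149, 0.989], [-0.997, 0.08, -0.002]]
wrist_force: [-1.0, 0.5, 0.0]
gripper_width: 0.006
```

```bash
python3 go.py .4513 -.1752 .060; python3 - <<'E'
from station import r,imaging
import cv2,numpy as np
a=imaging.capture("scene")["pixels"][150:250,260:360,::-1];b=imaging.capture("side")["pixels"][270:370,290:390,::-1]
cv2.imwrite("pics/k1.png",np.hstack([cv2.resize(a,(400,400),interpolation=cv2.INTER_CUBIC),cv2.resize(b,(400,400),interpolation=cv2.INTER_CUBIC)]))
E
```

```text
tcp [ 0.4561 -0.1752  0.0798] t 24.25 w 0.006 F [-1.   0.5  0. ] j [ -1.  19. -26.   1. -49.   9.]
jaw yaw -171.38 tilt x [-0.079 -0.014 -0.997]
tool shift now [0.0201 0.0032 0.0008]
```

View pics/k1.png

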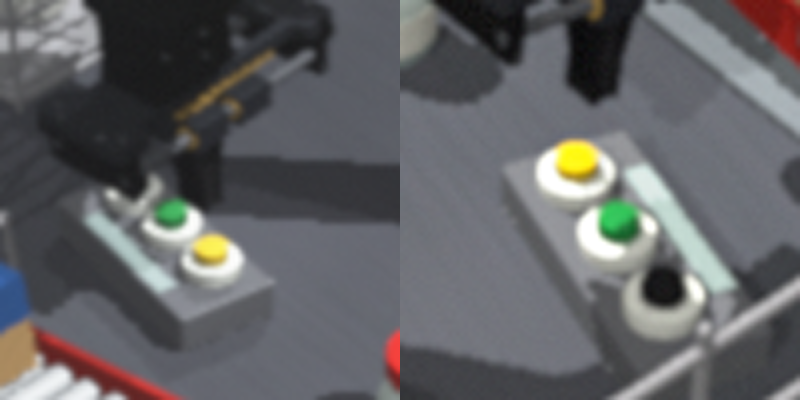

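```bash
python3 - <<'E'
from station import r,imaging
from h import *
s=r.sense();R=np.array(s["ee_rot"]);t=np.array(s["tcp_pos"])
print(t,s["time_s"])
out=[]
for n,(x,y) in [("scene",(260,150)),("side",(290,270))]:
    p=imaging.capture(n);im=cv2.resize(p["pixels"][y:y+100,x:x+100,::-1],(400,400),interpolation=cv2.INTER_CUBIC)
    for P,c in [(t,(255,0,255)),(t+.014*R[:,0],(0,255,255)),(np.array([.45,-.1752,.052]),(255,0,0))]:
        u=(proj(p,P)[0]+.5-[x,y])*4;print(n,proj(p,P)[0].round(1));cv2.circle(im,tuple(int(v) for v in u),4,c,1)
    out.append(im)
cv2.imwrite("pics/k2.png",np.hstack(out))
E
```

```text
[ 0.45613701 -0.17518776  0.07982456] 24.35
scene [309.9 203.2]
scene [310.3 207.3]
scene [312.  210.8]
side [337.  296.6]
side [336.4 301.9]
side [334.1 307.7]
```

View pics/k2.png

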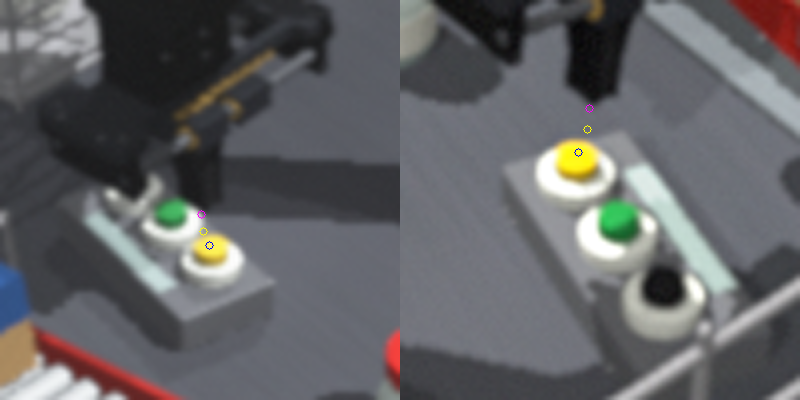

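Emit:
apply_moves:
  xyz:
    - [0.005,0.004,0]
    - [0.006,0.001,0]
    - [0,0,0]
    - [0,0,0]
  twist: [0,0,0,0]
  claw: [0,0,0,0]

```text
time_s: 24.85
tcp_pos: [0.4495, -0.1762, 0.0685]
ee_rot: [[-0.079, -0.986, -0.15], [-0.014, -0.149, 0.989], [-0.997, 0.08, -0.002]]
wrist_force: [0.3, -0.2, 0.3]
gripper_width: 0.005
```

```bash
python3 go.py .4510 -.1752 .060
```

```text
tcp [ 0.4495 -0.1762  0.0685] t 24.85 w 0.005 F [ 0.3 -0.2  0.3] j [ -1.  20. -28.   1. -47.   9.]
jaw yaw -171.39 tilt x [-0.079 -0.014 -0.997]
tool shift now [ 0.0084 -0.0023  0.0007]
```

Emit:
apply_moves:
  xyz:
    - [0.004,-0.0015,0]
    - [0.003,0,0]
    - [0,0,0]
  twist: [0,0,0]
  claw: [0,0,0]

```text
time_s: 25.15
tcp_pos: [0.4506, -0.176, 0.0608]
ee_rot: [[-0.079, -0.986, -0.15], [-0.014, -0.149, 0.989], [-0.997, 0.08, -0.002]]
wrist_force: [-0.6, -1.1, -0.2]
gripper_width: 0.004
```

```bash
python3 go.py .4510 -.1752 .050;python3 - <<'E'
from station import r,imaging
from h import *
out=[]
for n,(x,y) in [("scene",(270,160)),("side",(300,270))]:
    p=imaging.capture(n);out.append(cv2.resize(p["pixels"][y:y+80,x:x+80,::-1],(400,400),interpolation=cv2.INTER_CUBIC))
cv2.imwrite("pics/k3.png",np.hstack(out))
E
```

```text
tcp [ 0.4506 -0.176   0.0608] t 25.15 w 0.004 F [-0.6 -1.1 -0.2] j [ -1.  20. -28.   1. -46.   9.]
jaw yaw -171.39 tilt x [-0.079 -0.014 -0.997]
tool shift now [ 0.0107 -0.0013  0.0008]
```

View pics/k3.png

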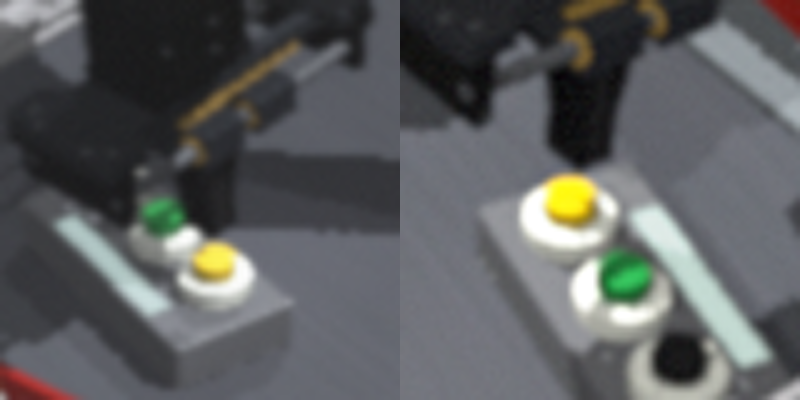

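Emit:
apply_moves:
  xyz:
    - [0.003,-0.001,0]
    - [0.003,0,0]
    - [0,0,0]
  twist: [0,0,0]
  claw: [0,0,0]

```text
time_s: 25.55
tcp_pos: [0.4518, -0.176, 0.0548]
ee_rot: [[-0.077, -0.986, -0.15], [-0.014, -0.149, 0.989], [-0.997, 0.079, -0.003]]
wrist_force: [-0.6, 0.3, -0.0]
gripper_width: 0.008
```

```bash
python3 - <<'E'
from station import r,imaging
from h import *
out=[]
for n,(x,y) in [("scene",(270,160)),("side",(300,270))]:
    p=imaging.capture(n);out.append(cv2.resize(p["pixels"][y:y+80,x:x+80,::-1],(400,400),interpolation=cv2.INTER_CUBIC))
cv2.imwrite("pics/k4.png",np.hstack(out))
E
```

```text
(no output)
```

View pics/k4.png

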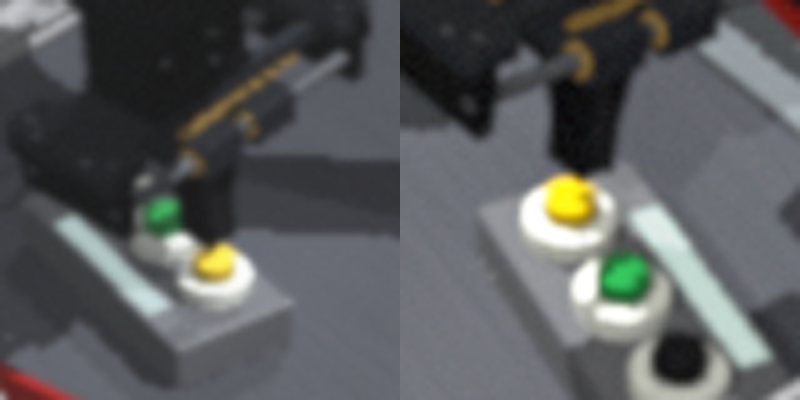

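Emit:
apply_moves:
  xyz:
    - [0.003,0,0]
    - [0.003,0,0]
    - [0,0,0]
  twist: [0,0,0]
  claw: [0,0,0]

```text
time_s: 25.95
tcp_pos: [0.4516, -0.1761, 0.0488]
ee_rot: [[-0.076, -0.986, -0.15], [-0.015, -0.15, 0.989], [-0.997, 0.078, -0.003]]
wrist_force: [0.1, -0.5, 1.7]
gripper_width: 0.003
```

Emit:
apply_moves:
  xyz:
    - [0.003,0,0]
    - [0.002,0,0]
    - [0,0,0]
  twist: [0,0,0]
  claw: [0,0,0]

```text
time_s: 26.25
tcp_pos: [0.4512, -0.1762, 0.0433]
ee_rot: [[-0.076, -0.986, -0.15], [-0.015, -0.15, 0.989], [-0.997, 0.078, -0.003]]
wrist_force: [-0.0, 0.6, -0.2]
gripper_width: 0.004
```

```bash
cat > kk.py <<'E'
from station import r,imaging
from h import *
import sys
out=[]
for n,(x,y) in [("scene",(270,160)),("side",(300,270))]:
    p=imaging.capture(n);out.append(cv2.resize(p["pixels"][y:y+80,x:x+80,::-1],(400,400),interpolation=cv2.INTER_CUBIC))
cv2.imwrite(sys.argv[1],np.hstack(out)); print(np.round(r.sense()["wrist_force"],1))
E
python3 kk.py pics/k5.png
```

```text
[0.  0.3 1. ]
```

View pics/k5.png

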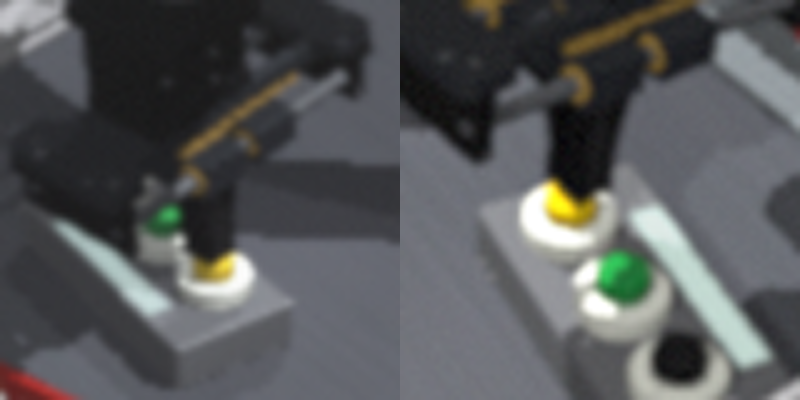

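Emit:
apply_moves:
  xyz:
    - [0.002,0,0]
    - [0.002,0,0]
    - [0,0,0]
  twist: [0,0,0]
  claw: [0,0,0]

```text
time_s: 26.65
tcp_pos: [0.4515, -0.1763, 0.0397]
ee_rot: [[-0.075, -0.986, -0.151], [-0.015, -0.15, 0.989], [-0.997, 0.077, -0.003]]
wrist_force: [-0.1, -0.1, 1.5]
gripper_width: 0.005
```

Emit:
apply_moves:
  xyz:
    - [0.002,0,0]
    - [0.001,0,0]
    - [0,0,0]
  twist: [0,0,0]
  claw: [0,0,0]

```text
time_s: 26.95
tcp_pos: [0.4515, -0.1764, 0.0372]
ee_rot: [[-0.074, -0.986, -0.151], [-0.015, -0.15, 0.989], [-0.997, 0.076, -0.004]]
wrist_force: [-0.5, 0.4, 2.9]
gripper_width: 0.007
```

Emit:
apply_moves:
  xyz:
    - [0.002,0,0]
    - [0.002,0,0]
    - [0,0,0]
  twist: [0,0,0]
  claw: [0,0,0]

```text
time_s: 27.25
tcp_pos: [0.4516, -0.1764, 0.0345]
ee_rot: [[-0.074, -0.986, -0.152], [-0.016, -0.151, 0.988], [-0.997, 0.075, -0.004]]
wrist_force: [-1.1, 1.2, 3.6]
gripper_width: 0.008
```

Emit:
apply_moves:
  xyz:
    - [0.002,0,0]
    - [0.002,0,0]
    - [0,0,0]
  twist: [0,0,0]
  claw: [0,0,0]

```text
time_s: 27.55
tcp_pos: [0.4516, -0.1764, 0.0349]
ee_rot: [[-0.074, -0.985, -0.154], [-0.017, -0.154, 0.988], [-0.997, 0.076, -0.006]]
wrist_force: [-1.2, 0.3, 3.8]
gripper_width: 0.004
```

```bash
python3 kk.py pics/k6.png
```

```text
[-0.6  1.6  3.8]
```

View pics/k6.png

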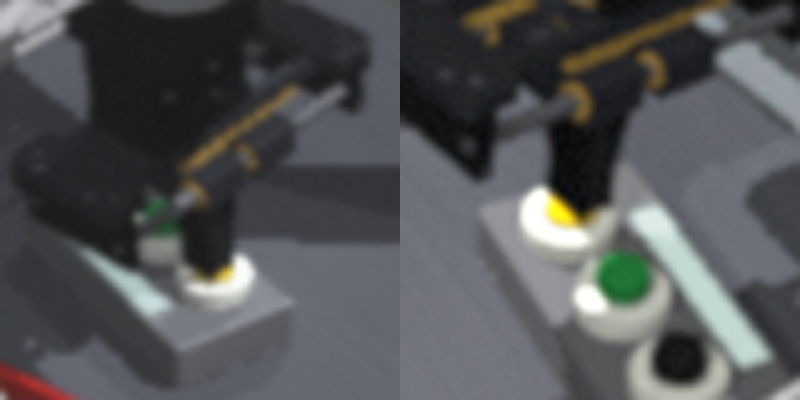

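Emit:
apply_moves:
  xyz:
    - [0.006,0,0]
    - [0.006,0,0]
  twist: [0,0]
  claw: [0,0]

```text
time_s: 27.85
tcp_pos: [0.452, -0.1768, 0.0331]
ee_rot: [[-0.075, -0.984, -0.16], [-0.021, -0.159, 0.987], [-0.997, 0.077, -0.009]]
wrist_force: [-14.5, 15.2, 60.5]
gripper_width: 0.011
```

```bash
python3 kk.py pics/k7.png
```

```text
[-11.8  11.5  50.7]
```

View pics/k7.png

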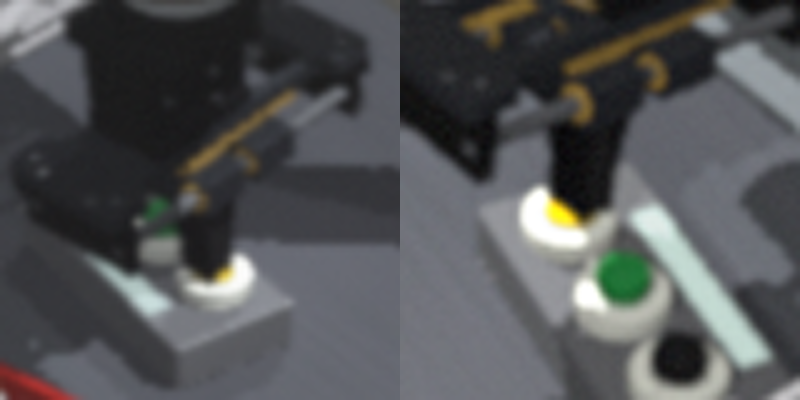

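Emit:
apply_moves:
  xyz:
    - [-0.006,0,0]
    - [-0.01,0,0]
    - [-0.015,0,0]
    - [0,0,0]
    - [0,0,0]
  twist: [0,0,0,0,0]
  claw: [0,0,0,0,0]

```text
time_s: 28.45
tcp_pos: [0.4546, -0.1757, 0.0668]
ee_rot: [[-0.071, -0.985, -0.16], [-0.021, -0.159, 0.987], [-0.997, 0.073, -0.009]]
wrist_force: [0.9, -0.2, -0.7]
gripper_width: 0.008
```

```bash
python3 kk.py pics/k8.png; python3 go.py .4455 -.2245 .062; python3 go.py .4455 -.2245 .045
```

```text
[ 0.3 -0.9 -0.8]
tcp [ 0.4545 -0.1758  0.0667] t 28.55 w 0.003 F [ 0.3 -0.9 -0.8] j [ -1.  20. -28.   2. -47.   9.]
jaw yaw -170.81 tilt x [-0.071 -0.021 -0.997]
tool shift now [ 0.0063  0.0163 -0.0466]
tcp [ 0.4545 -0.1758  0.0667] t 28.55 w 0.003 F [ 0.3 -0.9 -0.8] j [ -1.  20. -28.   2. -47.   9.]
jaw yaw -170.81 tilt x [-0.071 -0.021 -0.997]
tool shift now [ 0.0233  0.0151 -0.0464]
```

View pics/k8.png

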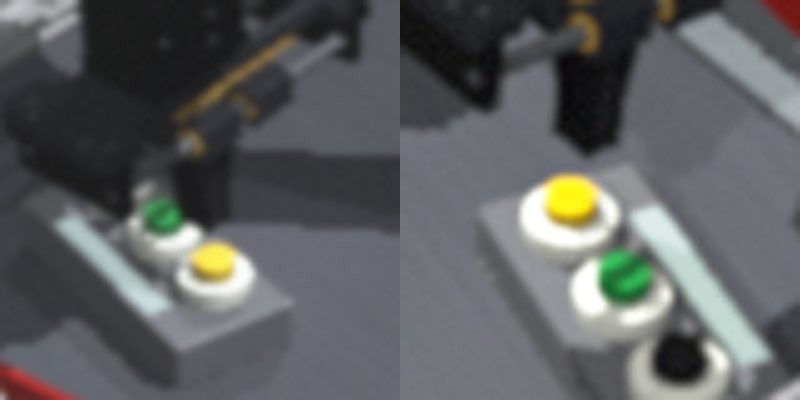

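Yellow is back up. Now over to green.

Emit:
apply_moves:
  xyz:
    - [0,0.005,-0.015]
    - [0,0.005,-0.016]
    - [0,0.006,-0.015]
    - [0,0,0]
    - [0,0,0]
  twist: [0,0,0,0,0]
  claw: [0,0,0,0,0]

```text
time_s: 29.05
tcp_pos: [0.4434, -0.2246, 0.0633]
ee_rot: [[-0.08, -0.984, -0.16], [-0.019, -0.159, 0.987], [-0.997, 0.082, -0.006]]
wrist_force: [0.1, 0.4, -0.2]
gripper_width: 0.007
```

```bash
python3 kk.py pics/k9.png; python3 go.py .4455 -.2245 .045
```

```text
[-0.4  0.   0.1]
tcp [ 0.4436 -0.2242  0.0635] t 29.15 w 0.007 F [-0.4  0.   0.1] j [ -7.  21. -27.   2. -47.  15.]
jaw yaw -170.75 tilt x [-0.08  -0.019 -0.997]
tool shift now [ 0.0183 -0.0034 -0.0005]
```

View pics/k9.png

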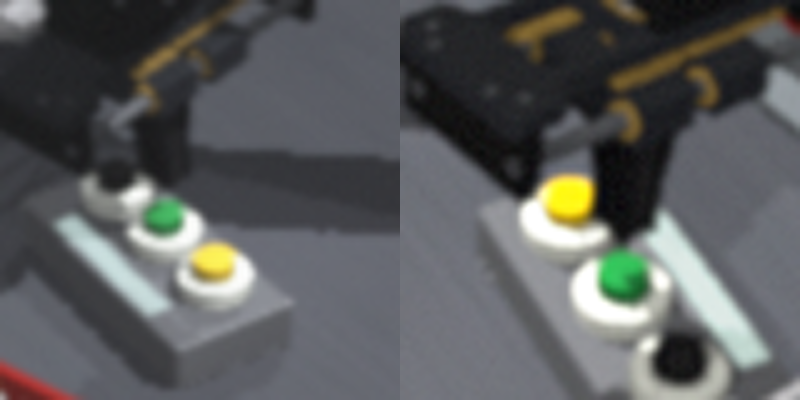

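Emit:
apply_moves:
  xyz:
    - [0.006,-0.002,0]
    - [0.006,-0.001,0]
    - [0.005,0,0]
    - [0,0,0]
  twist: [0,0,0,0]
  claw: [0,0,0,0]

```text
time_s: 29.55
tcp_pos: [0.4455, -0.2225, 0.0444]
ee_rot: [[-0.081, -0.983, -0.164], [-0.019, -0.163, 0.986], [-0.997, 0.083, -0.006]]
wrist_force: [0.4, 0.1, 0.2]
gripper_width: 0.005
```

```bash
python3 kk.py pics/k10.png; python3 go.py .4455 -.2245 .035
```

```text
[ 0.4 -0.7 -1.3]
tcp [ 0.4461 -0.2228  0.0451] t 29.65 w 0.004 F [ 0.4 -0.7 -1.3] j [ -7.  23. -27.   2. -44.  14.]
jaw yaw -170.61 tilt x [-0.079 -0.02  -0.997]
tool shift now [ 0.0101  0.     -0.0015]
```

View pics/k10.png

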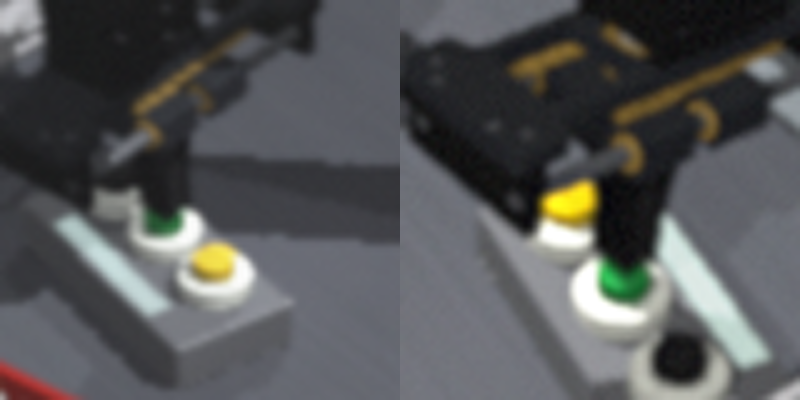

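Fingers are centred on green. Pressing.

Emit:
apply_moves:
  xyz:
    - [0.003,0,-0.001]
    - [0.003,0,0]
    - [0.002,0,0]
    - [0,0,0]
  twist: [0,0,0,0]
  claw: [0,0,0,0]

```text
time_s: 30.05
tcp_pos: [0.4465, -0.2241, 0.0376]
ee_rot: [[-0.077, -0.983, -0.164], [-0.02, -0.163, 0.986], [-0.997, 0.079, -0.007]]
wrist_force: [-0.5, 1.4, 2.8]
gripper_width: 0.006
```

Emit:
apply_moves:
  xyz:
    - [0.003,0,0]
    - [0.002,0,0]
    - [0,0,0]
  twist: [0,0,0]
  claw: [0,0,0]

```text
time_s: 30.35
tcp_pos: [0.4466, -0.2241, 0.0347]
ee_rot: [[-0.076, -0.983, -0.165], [-0.021, -0.164, 0.986], [-0.997, 0.079, -0.008]]
wrist_force: [-1.4, 1.2, 4.3]
gripper_width: 0.003
```

Emit:
apply_moves:
  xyz:
    - [0.004,0,0]
    - [0.003,0,0]
  twist: [0,0]
  claw: [0,0]

```text
time_s: 30.55
tcp_pos: [0.4468, -0.2243, 0.0339]
ee_rot: [[-0.076, -0.983, -0.169], [-0.023, -0.167, 0.986], [-0.997, 0.079, -0.01]]
wrist_force: [-6.3, 8.2, 27.7]
gripper_width: 0.008
```

```bash
python3 kk.py pics/k11.png
```

```text
[-6.4  7.5 26.2]
```

View pics/k11.png

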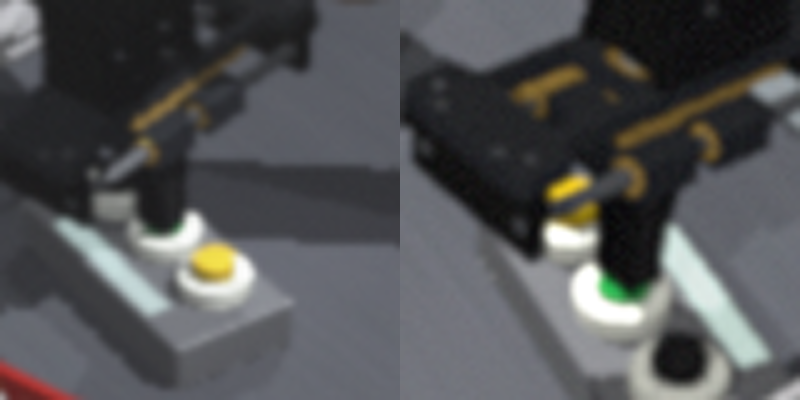

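Green bottomed out (28 N at the hard stop) with yellow up. Retreating upward.

Emit:
apply_moves:
  xyz:
    - [-0.006,0,0]
    - [-0.015,0,0]
    - [-0.03,0,0]
    - [-0.04,0,0]
    - [-0.04,0,0]
    - [0,0,0]
    - [0,0,0]
    - [0,0,0]
  twist: [0,0,0,0,0,0,0,0]
  claw: [0,0,0,0,0,0,0,0]

```text
time_s: 31.45
tcp_pos: [0.4556, -0.2213, 0.1678]
ee_rot: [[-0.077, -0.983, -0.168], [-0.023, -0.166, 0.986], [-0.997, 0.08, -0.01]]
wrist_force: [0.4, 0.3, -0.4]
gripper_width: 0.009
```

```bash
python3 full.py pics/s13.png; python3 go.py .45 -.2 .2; python3 - <<'E'
from station import r,imaging
import pickle
from h import *
q=(.6374,-.1214,np.radians(-82.4));Rb,tb=bedT(*q)
ps=[imaging.capture(n) for n in("scene","side")]
# bystanders shift vs start + carton pose fit
_,res=pickle.load(open("d1.pkl","rb"))
for k in("jar","spray_can","wrench"):
    for n,p in zip(("scene","side"),ps):
        L=imaging.regions_of(k,p);print(k,n,[np.round(a["centre"],0).tolist() for a in L[:2]],[np.round(a["centre"],0).tolist() for a in res[k,n][:1]])
for nm,x in(("red",.125),("blue",.045)):
    for n,p in zip(("scene","side"),ps):
        C=np.array([[x+a*.04,b*.027,c] for a in(-1,1) for b in(-1,1) for c in(0,.065)]);print(nm,n,proj(p,bedP(q,C)).round(0).min(0),proj(p,bedP(q,C)).round(0).max(0))
E
```

```text
tcp [ 0.455  -0.2212  0.1671] t 31.55 w 0.001 F [ 0.4 -0.9 -0.9] j [ -6.  15. -18.   2. -62.  15.]
jaw yaw -170.4 tilt x [-0.08  -0.023 -0.997]
tool shift now [-0.0329  0.0041  0.0214]
jar scene [[367.0, 248.0]] [[369.0, 250.0]]
jar side [[283.0, 268.0]] [[284.0, 268.0]]
spray_can scene [[236.0, 167.0]] [[235.0, 163.0]]
spray_can side [[446.0, 363.0], [331.0, 308.0]] [[447.0, 364.0]]
wrench scene [[472.0, 387.0]] [[473.0, 385.0]]
wrench side [[263.0, 191.0]] [[263.0, 192.0]]
red scene [208. 198.] [250. 239.]
red side [410. 261.] [462. 315.]
blue scene [227. 207.] [271. 251.]
blue side [386. 239.] [435. 291.]
```

View pics/s13.png

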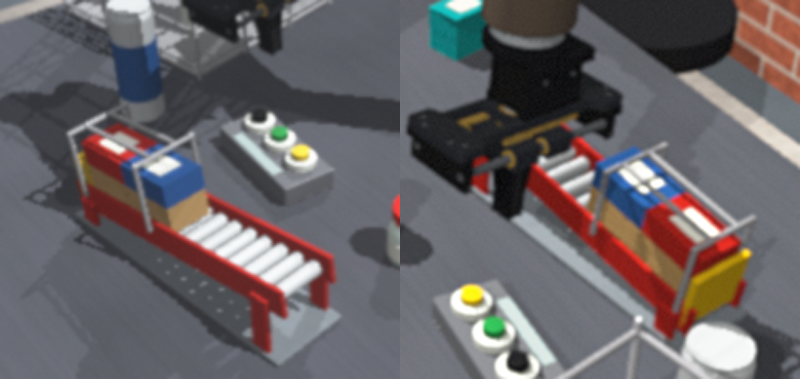

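```bash
python3 -c "
from station import job
print(job.finish_job())"
```

```text
the job is handed in; nothing more can be done
None
```

The job is done and handed in at about 32 s of the 58 s allowed; no verdict came back. The red carton, then the blue one, was set on the raised end of the rollers. Each rolled down under the guard, red to the yellow stop and blue right behind it. I then pressed yellow fully and let it up, then green.

**Last checks:**
- **Cartons:** both cameras show them flat and lengthwise between the rails, red against the stop and blue touching it. This was judged by eye against the fitted bed; I did not compute their final positions in numbers.
- **Keys:** both pressed keys reached their hard stop, after a spring force of about 4 N. All three keys look up in the final picture, and black was never touched.
- **Bystanders:** the jar, spray can and wrench are where they were, to within about 4 px in the network readings. The gripper is clear of everything.

**What disagreed or went less cleanly:**
- **Shut fingertips:** they stood roughly 25 mm further back than the stated 14 mm ahead of the TCP, so I pressed the keys by force feedback.
- **Tool tilt:** it drifted to about 5°, so the cartons were set down slightly rolled, but they settled flat.
- **Yellow press force:** it peaked at about 60 N at the wrist for a moment, through the fingertips. That is under the 120 N wrist limit but above the 40 N figure set for the arm and gripper body.

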